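# Set a cup under the syrup pump and give it one stroke

### The job

Take the blue cup out of the sloping rack and stand it mouth up, right down in the square recess under the syrup pump's spout; set it down, do not drop it. Then push the pump's black cap all the way down with the gripper and let it spring fully back up, but never work the pump before the cup stands there. Leave the white cup in the rack, and do not knock over or shift the bottle, jar or tin.

Things in the scene. Friction and masses are not known exactly. Their poses are not given: they have to be found in the camera images.
- blue_cup: blue straight cup, no handle, 62 mm across, 85 mm tall, 0.16 kg. Origin: centre of underside; z axis out through the mouth. Starts in one of the rack's two places, leaning 35 deg from vertical, mouth to the rack's +x. Grip it from straight above across its diameter (closing along the rack's y) 55 mm from its underside; lifts straight up; tilting the tool 35 deg then brings it upright.
- white_cup: white cup of the same shape, in the rack's other place 120 mm away; to be left there. Origin: centre of its underside; z axis out through the mouth.
- rack: fixed sloping wire cup rack, left or right of the pump station: board 170 x 220 x 6 mm, 95 mm tall, places at y = +-60 mm. Foot plates and wires are under 50 mm wide, so both sides of a cup are free for fingers. Origin: on the table between the places; +x the way the mouths lean, z up. A cup's underside centre lies at x = -20, z = 42 mm.
- station: fixed steel pump station. Origin: on the table under the recess centre; front, open side is -x, z up. Tray 100 x 110 x 16 mm with the recess; behind it an amber canister 76 mm across leans 35 deg from vertical, top forward to -x, pump head on top. Posts of the guard shelf at x = 235, y = +-85 mm.
- pocket (a point): centre of the floor of the square recess, 8 mm above the table. The recess is 70 x 70 mm, 8 mm deep. Axes as the station.
- cap_top (a point): centre of the top face of the black pump cap, 48 mm across; moves with it. At rest at x = 81, z = 237 mm in the station's frame. Its z axis points out of the cap along the pump's axis (35 deg from vertical, leaning to the station's -x); press along -z, forward and down. The guard shelf bars coming straight down: tilt the tool along this axis.
- spout_tip (a point): lower end of the black spout (12 mm thick) that runs from the cap, at right angles to the pump's axis, forward and down; it moves with the cap. At rest it ends over the back half of the recess, about 145 mm above the recess floor, so a cup held from straight above cannot pass under: bring it in with the tool tilted, from the front.
- guard_edge (a point): middle of the front lower edge of the level clear guard shelf over the canister, 327 mm above the table. The shelf is 190 mm wide (station's y), 10 mm thick and runs 80 mm back from here (station's +x), on two bars that run 150 mm back to the posts.
- pump (a joint): travel of the pump cap along its axis in m: 0 up at rest, 0.014 fully down. The spring pushes back with about 5.5 N at the start and 12 N fully down; the cap returns by itself.
- bottle: bystander: loose green bottle, 58 mm across, 190 mm tall, beside the station's recess (either side, about 120 mm from it). Origin: centre of its underside.
- jar: bystander: loose amber jar, 66 mm across, 100 mm tall, on the other side of the recess. Origin: centre of its underside.
- tin: bystander: loose yellow biscuit tin 70 x 110 x 87 mm (x, y, z) on the table behind the rack. Origin: centre of its underside.
There are look-alikes about, which are no part of the job. Of the things like the blue_cup, leave any that is pink or red; of the rest the smaller one is meant.

How it is judged:
By the outcome, as a careful person would: the job done as asked, in the order asked, and still so for the second after the job is handed in, with the robot touching nothing.
It also fails if it takes over 58 s, if anything falls off the work surface, if the arm or the gripper's body presses on something with over 40 N, if the wrist force passes 120 N, or if a joint passes its speed limit or range.

### The arm

A 6-joint arm with a two-finger parallel gripper is mounted at the origin on the work surface. World frame = base frame: x ahead of the robot, y to its left, z up, the work surface at z = 0. Lengths are in m, angles in degrees, forces in N, time in s.
With the tool pointing down it reaches from about 0.4 to 0.825 m from the base axis. Payload 7 kg.
Tool frame: the origin (TCP) lies midway between the tips of the shut fingers; the grasp point (between the pads) lies 19 mm behind it (r.grip_depth is the distance from the TCP to the grasp point, in m); z points along the fingers, y is the line along which they close (so a half turn about z gives the same grasp; the last joint's range is limited). The gripper opens to 88 mm and grips with 3 to 60 N. Pads are 19 mm wide; open, the fingers measure 130 mm over their backs; the gripper's body (78 mm by 193 mm) begins 47 mm behind the grasp point.
Start: joints at [90.82, 20.546, 0.682, 0, -70.136, -16.507], TCP at [0.183, 0.65, 0.194] pointing down, gripper open.
Joint ranges: [-176.03, 176.03], [-82.01, 121.73], [-58.28, 71.71], [-173.87, 95.51], [-174.79, -0.11], [-173.66, 173.66]. Speed limits (degrees/s): [136.94, 136.94, 172.46, 180, 180, 180].

### API

Orientations are given as [roll, pitch, yaw] about the fixed x, y, z axes, in that order (R = Rz(yaw) Ry(pitch) Rx(roll)).
In Python, from plant import r, capture, close_job, search_frame, outline_of gives the robot as it stands.
- The arm moves only by the shell command python3 -m creep 'ROWS' [FORCE]. ROWS is JSON, a list of rows, each a list of 7 numbers: the finger opening in mm, from 0 to 87.6, then the shift along the world's x, y, z in units of 25 mm (1.0 is 25 mm), then the turn, a rotation vector about the world's x, y, z in degrees. In form: [[hand, x, y, z, ax, ay, az], ...]. A call has 1 to 8 rows; each row shifts and turns the commanded pose from where the row before left it; what a row does not reach is not made up. A row lasts 1/12 s, in which the tool goes at most 41.7 mm and 7.16 degrees, less where a joint would pass 70% of its speed; a pose out of reach is approached as far as the arm can. A call is refused whole if a number of a shift passes 1 or a number of a turn 7.16, either way. A call with a gripper value outside its range is refused whole. The fingers move at their own pace and stop on an object; FORCE is the grip in N (left out, the last holds). Time passes only in rows, so rows that do not move let the fingers close. It gives the time, the measured TCP pose, the force, the opening and the grip force at its end, in the units of the state.
- r.get_state(): the state, without advancing time (a new reading comes with each control period).
- capture(name): name is "scene" or "top" or "wrist"; returns a dict with "frame" (420x560x3 uint8, red, green, blue), "K" (3x3 intrinsics, pixels), "origin" and "rotation" of the camera in the world. Camera axes: x right, y down, z forward; pixel columns grow to the right and rows downward; lengths in m; the calibration is good to about 2 mm. The wrist camera is an equidistant fisheye: a pixel r from the principal point sees the ray r / f radians off the axis. A picture is of the moment at which its call begins. There is no depth.
- close_job(): hands the job in; it is judged then, once.
Trained networks look in a picture, given as the dict that the camera call returned (one of the last four; its "shot" number tells which), for a name from the list of things; names that differ only in an ending like _2 or _b are one class to them, and where a whole thing is asked for, a point or a joint stands for the part that bears it (a point fixed in the world has none). Each returns a list of dicts, best first, with "conf" (0 to 1); they miss things now and then, are a little off and sometimes report something else, mostly with a low value. They report only what shows in the picture. A call takes as long as a camera call. They do not tell look-alikes from the thing itself.
- search_frame(picture, target): "bbox" ([left, top, right, bottom] in pixels, round what is visible of it).
- outline_of(picture, target): "region" (420x560 bool, what is visible of it) and "bbox" ([left, top, right, bottom] in pixels, round what is visible of it).
The state is a dict: "time_s": time; "joints": joint angles; "qd": joint speeds; "joint_torque": joint torques, N m; "tcp_pos": TCP position; "eef_rot": TCP orientation; "contact_force": force on the tool from outside, world axes, zero at the start; "moment": the same for the moment, N m; "gripper_width": finger opening in m; "gripper_force": force on a finger pad.
Only numpy, scipy, OpenCV 4.12 (cv2) and the standard library are available. Lean on these libraries where they do the work, as an engineer would, in place of code of your own. Each camera call takes 0.05 s, during which the arm holds its last target. There are 200 camera calls.

## Working session

There is one attempt and no reset: what is moved stays moved. The work goes in short steps, Python scripts to look and compute and a shell command to move; the robot and the scene stay as the last step left them, time stands still between calls to the robot, and variables do not carry over. Pictures are saved under pics/ and viewed, at most 10 in all, crops included, and the job is handed in when it is done.

```bash
ls; mkdir -p pics
cat > h.py <<'E'
import numpy as np, cv2
from plant import r, capture, close_job, search_frame, outline_of
def save(f,n): cv2.imwrite('pics/'+n, cv2.cvtColor(f,cv2.COLOR_RGB2BGR))
E
python3 - <<'E'
from h import *
np.set_printoptions(precision=3,suppress=True)
a=capture("scene"); b=capture("top")
save(np.vstack([a["frame"],]),"scene.png"); save(b["frame"],"top.png")
for n,c in(("scene",a),("top",b)):
  print(n,c["K"],c["origin"],c["rotation"],c["shot"])
  for t in["blue_cup","white_cup","rack","station","pocket","cap_top","spout_tip","guard_edge","bottle","jar","tin"]:
    try: print(t,[(np.round(d["bbox"]).tolist(),round(d["conf"],2)) for d in search_frame(c,t)][:4])
    except Exception as e: print(t,e)
print(r.get_state())
E
```

```text
pics
scene [[407.144   0.    284.772]
 [  0.    407.144 209.545]
 [  0.      0.      1.   ]] [ 1.171 -0.558  0.837] [-125.605    0.06    54.077] 1
blue_cup [([117.0, 254.0, 160.0, 307.0], 0.94), ([138.0, 303.0, 184.0, 365.0], 0.92), ([354.0, 196.0, 381.0, 204.0], 0.71), ([215.0, 275.0, 242.0, 305.0], 0.63)]
white_cup [([249.0, 254.0, 282.0, 284.0], 0.63), ([331.0, 152.0, 448.0, 311.0], 0.37)]
rack [([202.0, 273.0, 305.0, 350.0], 0.86), ([216.0, 275.0, 241.0, 308.0], 0.71), ([351.0, 190.0, 381.0, 205.0], 0.55)]
station [([329.0, 149.0, 450.0, 309.0], 0.77)]
pocket [([329.0, 150.0, 447.0, 311.0], 0.85)]
cap_top [([353.0, 193.0, 381.0, 206.0], 0.58)]
spout_tip [([353.0, 192.0, 377.0, 208.0], 0.61)]
guard_edge [([331.0, 151.0, 446.0, 311.0], 0.59)]
bottle [([378.0, 182.0, 388.0, 207.0], 0.64)]
jar [([308.0, 228.0, 330.0, 267.0], 0.65)]
tin [([252.0, 306.0, 303.0, 370.0], 0.94)]
top [[435.022   0.    283.816]
 [  0.    435.022 211.428]
 [  0.      0.      1.   ]] [ 0.359 -0.055  1.227] [-171.853   -0.672  -89.337] 2
blue_cup [([344.0, 198.0, 371.0, 235.0], 0.9), ([387.0, 270.0, 437.0, 324
[... 361 characters left out ...]
0], 0.7)]
guard_edge [([130.0, 100.0, 240.0, 251.0], 0.79)]
bottle [([125.0, 210.0, 168.0, 233.0], 0.78)]
jar [([225.0, 210.0, 253.0, 236.0], 0.8), ([343.0, 200.0, 374.0, 235.0], 0.55)]
tin [([314.0, 140.0, 366.0, 181.0], 0.68)]
{'time_s': 1.2, 'joints': array([ 90.818,  20.546,   0.68 ,  -0.001, -70.136, -16.507]), 'qd': array([ 0.06 , -0.019, -0.064, -0.007, -0.028,  0.004]), 'joint_torque': array([ -0.   , -58.24 ,  29.33 ,   7.003,   0.012,  -0.   ]), 'tcp_pos': array([0.183, 0.65 , 0.194]), 'eef_rot': array([179.998,   0.   , -15.689]), 'contact_force': array([ 0.226, -0.106, -0.068]), 'moment': array([ 0.011, -0.013,  0.017]), 'gripper_force': 0.0, 'gripper_width': 0.08729058194323619}
```

View pics/scene.png

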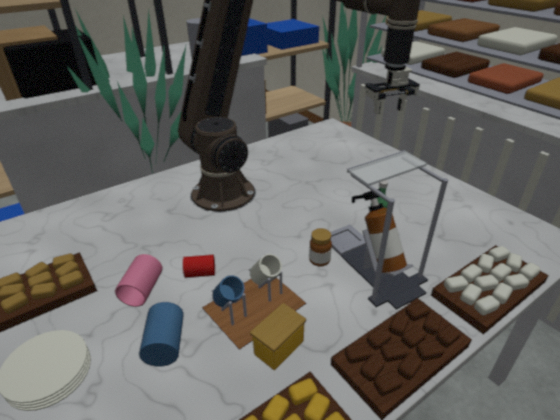

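View pics/top.png

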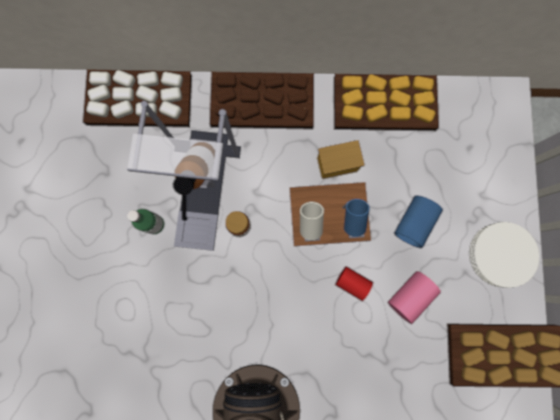

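Run:
```python
from h import *
a=cv2.imread('pics/top.png'); b=cv2.imread('pics/scene.png')
cv2.imwrite('pics/top_c.png',cv2.resize(a[100:300,120:380],None,fx=3,fy=3,interpolation=cv2.INTER_CUBIC))
cv2.imwrite('pics/scene_c.png',cv2.resize(b[145:345,195:455],None,fx=3,fy=3,interpolation=cv2.INTER_CUBIC))
```

```text
(no output)
```

View pics/top_c.png

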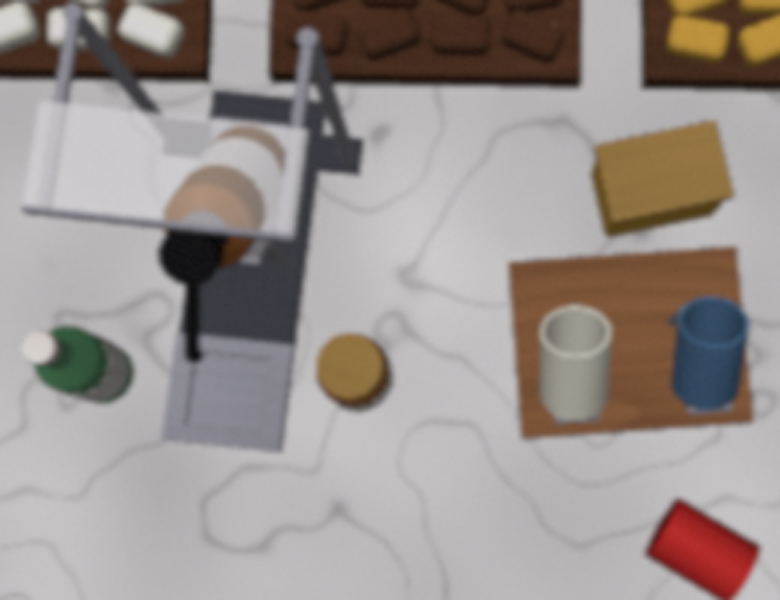

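View pics/scene_c.png

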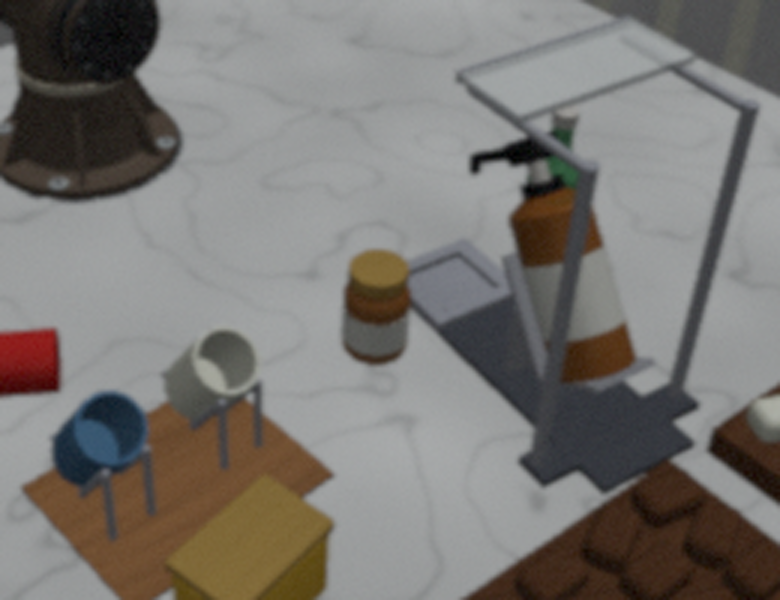

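```bash
cat >> h.py <<'E'
from scipy.spatial.transform import Rotation as R
from scipy.optimize import least_squares
def rot(c): return R.from_euler('xyz',c["rotation"],degrees=True).as_matrix()
CAL={"scene":dict(K=np.array([[407.144,0,284.772],[0,407.144,209.545],[0,0,1]]),origin=np.array([1.171,-.558,.837]),rotation=[-125.605,.06,54.077]),
"top":dict(K=np.array([[435.022,0,283.816],[0,435.022,211.428],[0,0,1]]),origin=np.array([.359,-.055,1.227]),rotation=[-171.853,-.672,-89.337])}
def proj(c,P):
    q=(np.atleast_2d(P)-c["origin"])@rot(c); return (q[:,:2]/q[:,2:])*np.diag(c["K"])[:2]+c["K"][:2,2]
def ray(c,uv,z):
    d=rot(c)@np.linalg.inv(c["K"])@np.array([uv[0],uv[1],1.]); return c["origin"]+d*(z-c["origin"][2])/d[2]
def tw(p,P):
    P=np.atleast_2d(np.array(P,float)); c,s=np.cos(p[2]),np.sin(p[2])
    return P@np.array([[c,-s,0],[s,c,0],[0,0,1]]).T+[p[0],p[1],0]
E
cat > fit.py <<'E'
from h import *
np.set_printoptions(precision=4,suppress=True)
T=lambda u,v:np.array([120+u/3-1/3,100+v/3-1/3]); S=lambda u,v:np.array([195+u/3-1/3,145+v/3-1/3])
rack=[("top",T(510,263),(.085,.11,.006)),("top",T(735,249),(.085,-.11,.006)),("top",T(751,421),(-.085,-.11,.006)),("top",T(523,437),(-.085,.11,.003)),
("scene",S(22,488),(-.085,-.11,.006)),("scene",S(332,474),(.085,.11,.006))]
st=[("top",T(163,440),(-.05,.055,.016)),("top",T(282,451),(-.05,-.055,.016)),("top",T(293,343),(.05,-.055,.016)),("top",T(175,337),(.05,.055,.016)),
("scene",S(462,239),(-.05,.055,.016)),("scene",S(408,272),(-.05,-.055,.016)),("scene",S(442,328),(.05,-.055,.016)),
("top",T(307,37),(.235,-.085,.332)),("top",T(72,12),(.235,.085,.332)),("scene",S(588,170),(.235,-.085,.332)),("scene",S(750,107),(.235,.085,.332)),("top",T(193,250),(.081,0,.237))]
for n,L,x0 in(("rack",rack,[.4,-.25,0]),("station",st,[.4,.2,0])):
    f=lambda p:np.concatenate([proj(CAL[c],tw(p,P))[0]-uv for c,uv,P in L])
    o=least_squares(f,x0,loss='soft_l1'); print(n,o.x[:2],np.degrees(o.x[2])); print(f(o.x).reshape(-1,2))
    if n=="rack": p=o.x; a=np.radians(35); g=np.array([-.02,-.06,.042]); print("underside",tw(p,g),"grip",tw(p,g+.055*np.array([np.sin(a),0,np.cos(a)])),"mouth",proj(CAL["top"],tw(p,g+.085*np.array([np.sin(a),0,np.cos(a)]))))
    else: print("cap",tw(o.x,[.081,0,.237]))
print("tin",ray(CAL["top"],T(663,172),.087),"jar",ray(CAL["top"],T(350,369),.1),"bottletop",ray(CAL["top"],T(40,348),.19))
print("guard ends",ray(CAL["top"],T(25,210),.327),ray(CAL["top"],T(293,236),.327))
print("spout end",ray(CAL["top"],T(193,357),.15))
E
python3 fit.py
```

```text
rack [ 0.5309 -0.1976] 4.741027562756974
[[-0.7829 -0.9695]
 [ 0.6402 -1.4755]
 [ 1.1898  0.2262]
 [-0.7423  0.4652]
 [-1.4471 -0.8284]
 [ 0.5022 -0.4368]]
underside [[ 0.516 -0.259  0.042]] grip [[ 0.5474 -0.2564  0.0871]] mouth [[356.3541 195.0334]]
station [0.4776 0.177 ] -5.367770209649966
[[-0.0777 -0.7959]
 [-0.3187 -0.2596]
 [ 0.5812  0.2016]
 [ 0.9467 -1.9417]
 [ 0.1368 -0.2278]
 [-9.3498 -0.4756]
 [-1.7326 -1.08  ]
 [ 0.3683 -1.188 ]
 [ 0.0117 -1.1582]
 [ 0.332  -2.9021]
 [ 0.0093 -2.2374]
 [-1.2374  2.5418]]
cap [[0.5582 0.1694 0.237 ]]
tin [ 0.6728 -0.2183  0.087 ] jar [0.4893 0.057  0.1   ] bottletop [0.4926 0.2956 0.19  ]
guard ends [0.5726 0.2658 0.327 ] [0.5566 0.077  0.327 ]
spout end [0.4918 0.1823 0.15  ]
```

```bash
cat > cupfit.py <<'E'
from h import *
import sys
np.set_printoptions(precision=4,suppress=True)
D={}
for n in("scene","top"):
    c=capture(n); L=outline_of(c,"blue_cup")
    for d in L: print(n,np.round(d["bbox"]),round(d["conf"],2))
    tgt=dict(scene=(228,290),top=(356,217))[n]
    d=[d for d in L if d["bbox"][0]<=tgt[0]<=d["bbox"][2] and d["bbox"][1]<=tgt[1]<=d["bbox"][3]]
    if d: D[n]=(c,d[0]["region"])
def cyl(p,a=35):
    t=np.linspace(0,2*np.pi,60); s,co=np.sin(np.radians(a)),np.cos(np.radians(a))
    ax=np.array([s,0,co]); e1=np.array([co,0,-s]); e2=np.array([0,1,0])
    ring=.031*(np.cos(t)[:,None]*e1+np.sin(t)[:,None]*e2)
    return tw(p[:3],np.vstack([ring,ring+.085*ax])+[0,0,p[3]])
def f(p):
    e=[]
    for n,(c,m) in D.items():
        h=cv2.convexHull(proj(c,cyl(p)).astype(np.float32))[:,0]
        # moments + bounds of hull vs of mask
        ys,xs=np.nonzero(m); 
        e+=[h[:,0].min()-xs.min(),h[:,0].max()-xs.max()-1,h[:,1].min()-ys.min(),h[:,1].max()-ys.max()-1]
    return np.array(e)
o=least_squares(f,[.516,-.259,np.radians(4.7),.042],x_scale=[.01,.01,.1,.01],diff_step=1e-4)
o2=least_squares(lambda q:f([q[0],q[1],np.radians(4.7),.042]),[.516,-.259],x_scale=.01,diff_step=1e-4)
print(o.x,np.degrees(o.x[2]),o.fun); print(o2.x,o2.fun)
for n in D: np.save(n+"_m.npy",D[n][1])
E
python3 cupfit.py
```

```text
scene [140. 301. 184. 366.] 0.93
scene [180. 255. 214. 276.] 0.82
scene [116. 255. 162. 303.] 0.67
scene [214. 278. 241. 306.] 0.63
top [395. 196. 445. 246.] 0.95
top [388. 274. 438. 324.] 0.91
top [346. 200. 372. 237.] 0.78
[ 0.4846 -0.2612  0.0624  0.0423] 3.5742231568705427 [-0.4653 -0.9347 -0.8134  0.9059 -1.015  -0.372  -0.6214 -0.0402]
[ 0.4846 -0.2617] [-0.6045 -0.8148 -0.8266  1.0337 -0.8801 -0.5662 -0.5745 -0.0094]
```

The blue cup could be confused with four others in the scene picture:
- Blue cup in the rack, at (228,290).
- Bigger blue cup lying down, at (162,335).
- Pink cup, at (139,280).
- Red cup, at (199,265).
- White cup in the rack, at (266,268).

I'm taking the blue cup in the rack. The crops confirm it: small, mouth toward +x. I'll move now and take a wrist look at the station on the way.

```bash
python3 -m creep '[[87,0.62,-1,0.8,0,0,2.5],[87,0.62,-1,0.8,0,0,2.5],[87,0.62,-1,0.8,0,0,2.5],[87,0.62,-1,0.8,0,0,2.5],[87,0.62,-1,0,0,0,2.5],[87,0.62,-1,0,0,0,2.5],[87,0.62,-1,0,0,0,2.5],[87,0.62,-1,0,0,0,2.5]]'
python3 -m creep '[[87,0.62,-1,0,0,0,0],[87,0.62,-1,0,0,0,0],[87,0.62,-1,0,0,0,0],[87,0.62,-1,0,0,0,0],[87,0.62,-1,0,0,0,0],[87,0.62,-1,0,0,0,0],[87,0.1,-1,0,0,0,0],[87,0.1,-1,0,0,0,0]]'
python3 -m creep '[[87,0.1,-1,0,0,0,0],[87,0.1,-1,0,0,0,0],[87,0.1,-1,0,0,0,0],[87,0.1,-1,0,0,0,0],[87,0,0,0,0,0,0]]'
python3 - <<'E'
from h import *
c=capture("wrist"); save(c["frame"],"w1.png"); print(c["K"],c["origin"],c["rotation"]); s=r.get_state(); print(s["time_s"],s["tcp_pos"],s["eef_rot"],s["joints"])
E
```

```text
time_s: 2.07
tcp_pos: [0.307, 0.4485, 0.274]
eef_rot: [-180.0, -0.0, 4.4]
contact_force: [0.9, 1.0, 0.3]
gripper_width: 0.0873
gripper_force: 0.0
time_s: 2.73
tcp_pos: [0.405, 0.2484, 0.2736]
eef_rot: [180.0, 0.0, 4.3]
contact_force: [0.1, 0.7, 0.3]
gripper_width: 0.087
gripper_force: 0.0
time_s: 3.15
tcp_pos: [0.4143, 0.1468, 0.2742]
eef_rot: [-180.0, -0.0, 4.2]
contact_force: [-0.5, 0.4, -0.6]
gripper_width: 0.0873
gripper_force: 0.0
[[325.1922621    0.         282.62269209]
 [  0.         325.1922621  208.96131044]
 [  0.           0.           1.        ]] [0.494342   0.15367282 0.46491042] [ 1.62842203e+02  2.91857599e-03 -8.57912963e+01]
3.2 [0.4145429  0.14821146 0.27415939] [-1.79958685e+02 -5.31074085e-02  4.17548273e+00] [ 4.55056259e+01 -5.13824866e+00 -1.92326421e+01  4.17484588e-03
 -7.58384432e+01  4.86688569e+01]
```

View pics/w1.png

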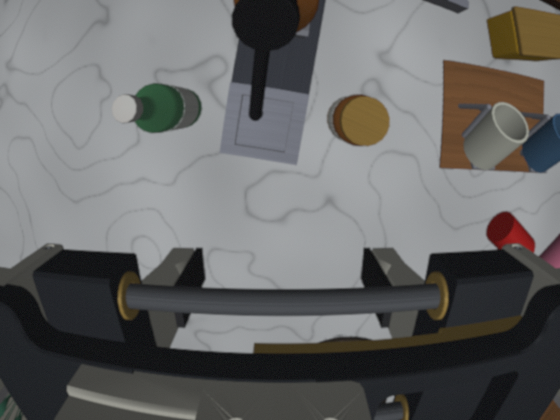

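Run:
```python
from h import *
b=cv2.imread('pics/w1.png')
cv2.imwrite('pics/w1c.png',cv2.resize(b[60:180,205:345],None,fx=5,fy=5,interpolation=cv2.INTER_CUBIC))
```

```text
(no output)
```

View pics/w1c.png

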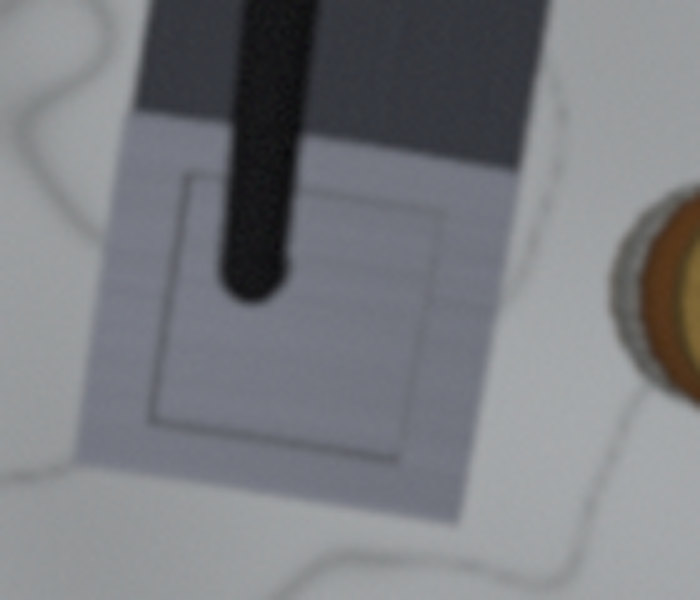

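```bash
cat >> h.py <<'E'
def fray(c,uv,z):
    d=(np.array(uv)-c["K"][:2,2])/c["K"][0,0]; th=np.linalg.norm(d); v=np.r_[d/th*np.sin(th),np.cos(th)]
    v=rot(c)@v; return c["origin"]+v*(z-c["origin"][2])/v[2]
def fproj(c,P):
    q=(np.atleast_2d(P)-c["origin"])@rot(c); n=np.linalg.norm(q[:,:2],axis=1); th=np.arctan2(n,q[:,2])
    return q[:,:2]/n[:,None]*(th*c["K"][0,0])[:,None]+c["K"][:2,2]
E
cat > w1.py <<'E'
from h import *
np.set_printoptions(precision=4,suppress=True)
W=dict(K=np.array([[325.192,0,282.623],[0,325.192,208.961],[0,0,1]]),origin=np.array([.494342,.15367,.46491]),rotation=[162.842203,.0029,-85.7913])
C=lambda u,v:np.array([205+u/5-.4,60+v/5-.4])
L=[(C(76,463),(-.05,.055,.016)),(C(459,524),(-.05,-.055,.016)),(C(516,168),(.05,-.055,.016)),(C(134,110),(.05,.055,.016))]
L2=[(C(186,175),(.035,.035,.016)),(C(444,213),(.035,-.035,.016)),(C(400,461),(-.035,-.035,.016)),(C(151,424),(-.035,.035,.016))]
for M in(L,L2,L+L2):
    f=lambda p:np.concatenate([fproj(W,tw(p,P))[0]-uv for uv,P in M])
    o=least_squares(f,[.48,.177,-.09]);print(o.x[:2],np.degrees(o.x[2]),f(o.x))
p=o.x; sx=lambda P:(tw([0,0,-p[2]],P-np.r_[p[:2],0]))
print("spout@.153",sx(fray(W,C(252,280),.153)))
print("cap@.237",sx(fray(W,(266,17),.237)))
print("jar",sx(fray(W,(361,120),.1)),"bottle top",sx(fray(W,(127,108),.19)))
from fit import T
print("T jar",sx(ray(CAL["top"],T(350,369),.1)),"bottletop",sx(ray(CAL["top"],T(40,348),.19)))
print("guard ends",sx(ray(CAL["top"],T(25,210),.327)),sx(ray(CAL["top"],T(293,236),.327)))
E
python3 w1.py | grep -v '^ \['
```

```text
[0.4774 0.1787] -5.312257713160141 [-0.4416 -0.0779  0.4396 -0.0591  1.6365  0.4117 -1.6947 -0.2427]
[0.4766 0.1786] -5.010153968577819 [ 0.3446 -0.0386 -0.4462 -0.0741  0.0474  0.1336  0.0604 -0.0249]
[0.477  0.1786] -5.217464430350111 [-0.3836  0.2806  0.5054  0.1746  1.5853  0.6297 -1.7633  0.1043  0.4487
 -0.4041 -0.3677 -0.2576 -0.0563 -0.0771 -0.0221 -0.4117]
spout@.153 [[0.0116 0.002  0.153 ]]
cap@.237 [[ 0.0851 -0.0008  0.237 ]]
jar [[ 0.0266 -0.1118  0.1   ]] bottle top [[0.0065 0.1163 0.19  ]]
rack [ 0.5309 -0.1976] 4.741027562756974
[[-0.7829 -0.9695]
underside [[ 0.516 -0.259  0.042]] grip [[ 0.5474 -0.2564  0.0871]] mouth [[356.3541 195.0334]]
station [0.4776 0.177 ] -5.367770209649966
[[-0.0777 -0.7959]
cap [[0.5582 0.1694 0.237 ]]
tin [ 0.6728 -0.2183  0.087 ] jar [0.4893 0.057  0.1   ] bottletop [0.4926 0.2956 0.19  ]
guard ends [0.5726 0.2658 0.327 ] [0.5566 0.077  0.327 ]
spout end [0.4918 0.1823 0.15  ]
T jar [[ 0.0233 -0.12    0.1   ]] bottletop [[0.0048 0.1179 0.19  ]]
guard ends [[0.0873 0.0955 0.327 ]] [[ 0.0885 -0.094   0.327 ]]
```

```bash
python3 -m creep '[[87,0,0.4,0,0,-6.43,0],[87,0,0.4,0,0,-6.43,0],[87,0,0.4,-1,0,-6.43,0],[87,0,0,-1,0,-6.43,0],[87,0,0,-1,0,-6.43,0],[87,0,0,-1,0,-6.43,0],[87,0,0,-1,0,-6.43,0],[87,0,0,-1,0,0,0]]'
python3 -c "
from h import *
s=r.get_state();print(s['tcp_pos'],s['eef_rot'],s['joints'],s['time_s']); R0=R.from_euler('xyz',s['eef_rot'],degrees=True).as_matrix(); print(R0.round(3))"
```

```text
time_s: 3.87
tcp_pos: [0.4389, 0.2178, 0.2296]
eef_rot: [174.3, -35.1, 4.6]
contact_force: [0.0, 1.2, 1.1]
gripper_width: 0.087
gripper_force: 0.0
[0.4389366  0.21784591 0.22959976] [174.30688322 -35.12191454   4.63296765] [ 74.17810173 -14.25508077 -58.0384886   48.03859662 -50.17106504
 -14.45639683] 3.8667
[[ 0.815  0.023  0.579]
 [ 0.066 -0.996 -0.053]
 [ 0.575  0.081 -0.814]]
```

```bash
cat > kin.py <<'E'
from h import *
np.set_printoptions(precision=4,suppress=True)
Sm=[([90.818,20.546,.68,-.001,-70.136,-16.507],[.183,.65,.194],[180,0,-15.689]),
([45.5056,-5.1382,-19.2326,.0042,-75.8384,48.6689],[.41454,.14821,.27416],[-179.9587,-.0531,4.1755]),
([74.1781,-14.2551,-58.0385,48.0386,-50.1711,-14.4564],[.43894,.21785,.2296],[174.3069,-35.1219,4.633])]
def wrist(p,q1,q2,q3):
    a,h,L2,L3,e,d=p; f=q2-q3
    x=a+L2*np.sin(q2)+L3*np.cos(f)+e*np.sin(f); z=h+L2*np.cos(q2)-L3*np.sin(f)+e*np.cos(f)
    c,s=np.cos(q1),np.sin(q1); return np.array([c*x+s*d,s*x-c*d,z])
def res(P):
    o=[]
    for q,t,e in Sm:
        q=np.radians(q); Rm=R.from_euler('xyz',e,degrees=True).as_matrix()
        o.append(wrist(P[:6],*q[:3])+P[6]*Rm[:,2]-t)
    return np.r_[np.concatenate(o),2e-3*(P-P0)]
P0=np.array([.05,.35,.4,.4,.03,.19,.25])
def fit(): return least_squares(res,P0)
def ikw(p,W,q0):  # wrist IK within limits
    lo=np.radians([-176,-82,-58.2]);hi=np.radians([176,121.7,71.7])
    return least_squares(lambda q:wrist(p,*q)-W,np.clip(q0,lo+.01,hi-.01),bounds=(lo,hi))
if __name__=="__main__":
    o=fit(); P=o.x; print(P,o.fun[:9]*1e3)
    def rep(name,tcp,tilt,yaw):
        t,y=np.radians([tilt,yaw]); z=np.array([np.sin(t)*np.cos(y),np.sin(t)*np.sin(y),-np.cos(t)])
        s=ikw(P[:6],np.array(tcp)-P[6]*z,np.radians([50,-10,-30])); q=s.x; q1,f=q[0],q[1]-q[2]
        fd=np.array([np.cos(q1)*np.cos(f),np.sin(q1)*np.cos(f),-np.sin(f)])
        print(name,tilt,yaw,"err mm",round(np.linalg.norm(s.fun)*1e3,1),np.degrees(q),"q5",-np.degrees(np.arccos(fd@z)))
    for ti in(30,35,40,45):
      for yw in(-15,-5,5,15):
        t,y=np.radians([ti,yw]); z=np.array([np.sin(t)*np.cos(y),np.sin(t)*np.sin(y),-np.cos(t)])
        rep("place",np.array([.477,.178,.063])+.019*z,ti,yw)
    for b in(.03,.06,.1):
        rep("in -x %.2f"%b,[.488-b,.178,.065],35,-5)
    rep("cap",[.558,.171,.237],35,-5.2)
E
python3 kin.py
```

```text
[ 0.3008 -0.0281  0.5736  0.1367  0.0544  0.1914  0.3025] [ -0.8807   1.745   17.2324  -0.7868  -0.2284 -13.9868   0.9246  -1.3472
  -3.2442]
place 30 -15 err mm 159.0 [ 58.4911  -3.5651 -58.2   ] q5 -37.95800477841986
place 30 -5 err mm 161.6 [ 57.5632  -6.8967 -58.2   ] q5 -34.92122165192653
place 30 5 err mm 162.9 [ 55.7967  -9.428  -58.2   ] q5 -30.726289947984053
place 30 15 err mm 163.3 [ 53.0206 -10.8356 -58.2   ] q5 -25.322814588852463
place 35 -15 err mm 174.5 [ 62.0239  -5.9778 -58.2   ] q5 -43.41869373298953
place 35 -5 err mm 176.6 [ 61.5979 -10.4667 -58.2   ] q5 -40.587387487400875
place 35 5 err mm 177.0 [ 60.2518 -14.0662 -58.2   ] q5 -36.38567409086474
place 35 15 err mm 176.7 [ 57.4881 -16.1871 -58.2   ] q5 -30.399533203712398
place 40 -15 err mm 191.0 [ 65.7305  -8.444  -58.2   ] q5 -49.33670775726302
place 40 -5 err mm 192.0 [ 66.467 -14.607 -58.2  ] q5 -47.45377826368244
place 40 5 err mm 190.7 [ 67.0871 -20.4071 -58.2   ] q5 -44.99042209523242
place 40 15 err mm 188.9 [ 67.7364 -25.6947 -58.2   ] q5 -42.278707073632766
place 45 -15 err mm 208.5 [ 69.6685 -11.0698 -58.2   ] q5 -55.74068372479888
place 45 -5 err mm 207.6 [ 73.6535 -20.5445 -58.2   ] q5 -57.17194172203543
place 45 5 err mm 0.0 [173.3834 -75.4088  -6.1071] q5 -154.9951376836429
place 45 15 err mm 0.0 [165.8835 -75.3744 -11.068 ] q5 -154.82636834296375
in -x 0.03 35 -5 err mm 159.0 [ 69.0987 -16.7979 -58.2   ] q5 -48.72968404522322
in -x 0.06 35 -5 err mm 155.3 [ 80.4575 -24.9539 -58.2   ] q5 -60.85113966554597
in -x 0.10 35 -5 err mm 16.3 [176.     -69.7679 -15.7676] q5 -178.8438888447981
cap 35 -5.2 err mm 0.0 [ 52.4237  -5.2951 -50.3366] q5 -37.18680236696364
```

```bash
cat > kin.py <<'E'
from h import *
np.set_printoptions(precision=4,suppress=True)
Sm=[([90.818,20.546,.68,-.001,-70.136,-16.507],[.183,.65,.194],[180,0,-15.689]),
([45.5056,-5.1382,-19.2326,.0042,-75.8384,48.6689],[.41454,.14821,.27416],[-179.9587,-.0531,4.1755]),
([74.1781,-14.2551,-58.0385,48.0386,-50.1711,-14.4564],[.43894,.21785,.2296],[174.3069,-35.1219,4.633])]
def A(ax,t): return R.from_euler(ax,t,degrees=True)
def fk(P,q,sg=(1,-1)):
    L2,h,L3,a,d0,d4,L6,e=P
    B=A('z',q[0]); U=B*A('y',q[1]); F=U*A('y',-q[2]); G=F*A('x',sg[0]*q[3]); H=G*A('y',-q[4]); T=H*A('x',sg[1]*q[5])
    pos=B.apply([a,-d0,h])+U.apply([0,0,L2])+F.apply([L3,0,e])+G.apply([0,-d4,0])+H.apply([L6,0,0])
    return pos,T,H
P0=np.array([.52,.3,.5,.05,.1,.1,.2,0.])
def res(P,sg=(1,-1),pr=1e-3):
    return np.r_[np.concatenate([fk(P,q,sg)[0]-t for q,t,e in Sm]),pr*(P-P0)]
if __name__=="__main__":
  for sg in((1,1),(-1,1),(1,-1),(-1,-1)):
    o=least_squares(res,P0,args=(sg,)); print(sg,o.x,o.fun[:9]*1e3)
    z=[np.degrees(np.arccos(np.clip(fk(o.x,q,sg)[2].apply([1,0,0])@R.from_euler('xyz',e,degrees=True).apply([0,0,1]),-1,1))) for q,t,e in Sm]
    M=[(fk(o.x,q,sg)[1].inv()*R.from_euler('xyz',e,degrees=True)).as_rotvec(degrees=True) for q,t,e in Sm]
    print(z,np.array(M).tolist())
E
python3 kin.py
```

```text
(1, 1) [ 0.6126 -0.2673  0.4692  0.0091  0.5406 -0.3486 -0.0969 -0.053 ] [-0.2202 -0.0048  0.0008  0.1596 -0.1535 -0.0002 -0.0018 -0.0002  0.    ]
[np.float64(0.002210097596933181), np.float64(0.008126670952641166), np.float64(69.64718489300435)] [[-44.41381939310292, 81.82392804895592, -44.41503677349578], [123.47475885976903, 7.913822739591435, 123.48708909933006], [42.72576722267413, -91.03507859554158, 142.397797057908]]
(-1, 1) [0.6016 0.1953 0.4597 0.0036 0.0025 0.1895 0.4092 0.0009] [-0.2343 -0.0037  0.0014  0.1677 -0.164  -0.0011 -0.0002 -0.0002 -0.0002]
[np.float64(0.0022100979267509167), np.float64(5.5053506768438746e-05), np.float64(6.840853015960201e-05)] [[-44.41340784878161, 81.8250839204835, -44.41678652071545], [123.48475496415688, 7.918060005372597, 123.4846477903127], [-47.55501400127801, 80.59205025590028, -47.555082469686795]]
(1, -1) [ 0.6126 -0.2673  0.4692  0.0091  0.5406 -0.3486 -0.0969 -0.053 ] [-0.2202 -0.0048  0.0008  0.1596 -0.1535 -0.0002 -0.0018 -0.0002  0.    ]
[np.float64(0.002210097596933181), np.float64(0.008126670952641166), np.float64(69.64718489300435)] [[-69.28126176697528, 69.27989514678592, -69.28147984019834], [-69.28554117506225, 69.28950590811101, -69.28456319909122], [37.85633248687099, -50.779137648627255, 155.0434142916653]]
(-1, -1) [0.6016 0.1953 0.4597 0.0036 0.0025 0.1895 0.4092 0.0009] [-0.2343 -0.0037  0.0014  0.1677 -0.164  -0.0011 -0.0002 -0.0002 -0.0002]
[np.float64(0.0022100979267509167), np.float64(5.5053506768438746e-05), np.float64(6.840853015960201e-05)] [[-69.2805159824956, 69.28050832018337, -69.28356105736279], [-69.28206718740421, 69.28201276575847, -69.28198049884296], [-69.28202294435059, 69.28195050646966, -69.28206928819323]]
```

```bash
cat > ik.py <<'E'
from kin import *
P=least_squares(res,P0,args=((-1,-1),)).x
M=R.from_rotvec([-69.282,69.282,-69.282],degrees=True)
lo=np.array([-176,-82,-58.2,-173.8,-174.7,-.2]);lo[5]=-173.6;hi=np.array([176,121.7,71.7,95.5,-.2,173.6])
def full(q): p,T,_=fk(P,q,(-1,-1)); return p,T*M
def ik(t,Rt,q0):
    def f(q):
        p,T=full(q); return np.r_[(p-t)*10,(Rt.inv()*T).as_rotvec()*3]
    s=least_squares(f,np.clip(q0,lo+.1,hi-.1),bounds=(lo,hi),x_scale=30); return s.x,s.fun
def pose(tilt,yaw,roll180=False):
    # tool: down, yaw, then tilted so z=(sin,0,-cos) in yaw frame
    return A('z',yaw)*A('y',-tilt)*A('x',180)
if __name__=="__main__":
    Q=np.array([60,0,-45,30,-50,0.])
    def rep(n,t,ti,yw):
        q,e=ik(np.array(t),pose(ti,yw),Q); print(n,ti,yw,"err mm/deg",round(np.linalg.norm(e[:3])*100,1),round(np.degrees(np.linalg.norm(e[3:])/3),1),q.round(0))
    for ti in(30,35,40,45):
      for yw in(-15,-5,6,15):
        z=pose(ti,yw).apply([0,0,1]); rep("place",np.array([.477,.178,.063])+.019*z,ti,yw)
    for b,zz in((.03,.065),(.06,.065),(.1,.065),(.1,.15)):
        for ti,yw in((35,-5),(35,6),(40,6)): rep("in -x %.2f %.2f"%(b,zz),[.488-b,.178,zz],ti,yw)
    rep("cap",[.558,.171,.237],35,-5.2)
    rep("capback",[.558-.06,.171,.237+.08],35,-5.2)
    rep("rack",[.516,-.259,.068],0,4.5); rep("rack",[.516,-.259,.068],5,4.5);rep("rack",[.516,-.259,.2],35,4.5)
E
python3 ik.py
```

```text
place 30 -15 err mm/deg 21.8 7.1 [ 52.   8. -58.  55. -30. -28.]
place 30 -5 err mm/deg 26.7 9.1 [ 49.   6. -58.  52. -25. -13.]
place 30 6 err mm/deg 27.5 10.2 [ 45.   4. -58.  45. -18.   9.]
place 30 15 err mm/deg 22.8 9.9 [ 42.   3. -58.  34. -11.  32.]
place 35 -15 err mm/deg 30.8 9.8 [ 54.   9. -58.  59. -34. -35.]
place 35 -5 err mm/deg 37.3 12.3 [ 51.   6. -58.  57. -28. -19.]
place 35 6 err mm/deg 38.4 14.0 [ 45.   3. -58.  48. -19.   5.]
place 35 15 err mm/deg 23.2 8.3 [ 20.   6. -41. -88.  -0. 174.]
place 40 -15 err mm/deg 39.3 12.1 [ 56.  11. -58.  63. -38. -41.]
place 40 -5 err mm/deg 47.8 15.2 [ 52.   8. -58.  62. -32. -26.]
place 40 6 err mm/deg 50.0 17.6 [ 46.   3. -58.  53. -21.   1.]
place 40 15 err mm/deg 13.1 5.4 [ 20.   5. -41. -88.  -0. 174.]
place 45 -15 err mm/deg 47.2 14.2 [ 59.  14. -58.  66. -42. -48.]
place 45 -5 err mm/deg 58.1 17.9 [ 55.  10. -58.  66. -36. -34.]
place 45 6 err mm/deg 62.5 21.0 [ 47.   4. -58.  59. -24.  -7.]
place 45 15 err mm/deg 6.8 4.1 [ 20.   3. -41. -88.  -0. 174.]
in -x 0.03 0.07 35 -5 err mm/deg 37.8 12.3 [ 57.   3. -58.  49. -33.
[... 439 characters left out ...]
7. -42. -19.]
in -x 0.10 0.07 35 6 err mm/deg 50.1 16.4 [ 65.  -6. -58.  32. -35.   4.]
in -x 0.10 0.07 40 6 err mm/deg 62.4 19.9 [ 67.  -6. -58.  36. -38.  -2.]
in -x 0.10 0.15 35 -5 err mm/deg 28.4 8.2 [ 78. -13. -58.  37. -52. -19.]
in -x 0.10 0.15 35 6 err mm/deg 33.2 10.0 [ 73. -17. -58.  35. -46.  -1.]
in -x 0.10 0.15 40 6 err mm/deg 45.0 13.4 [ 75. -17. -58.  37. -48.  -5.]
cap 35 -5.2 err mm/deg 0.0 0.0 [ 48.  -7. -53.  54. -34.  -7.]
capback 35 -5.2 err mm/deg 0.0 0.0 [ 62. -17. -46.  41. -53.  -1.]
rack 0 4.5 err mm/deg 0.0 0.0 [ -7.  18. -21.   0. -51. 102.]
rack 5 4.5 err mm/deg 0.0 0.0 [ -8.  15. -25.  -2. -45. 104.]
rack 35 4.5 err mm/deg 0.0 0.0 [-18.  -3. -28. -23. -34. 128.]
```

```bash
cat > ms.py <<'E'
from ik import *
rng=np.random.default_rng(0)
def sols(t,Rt,n=25):
    out=[]
    for k in range(n):
        q,e=ik(t,Rt,rng.uniform(lo,hi)*[.5,.5,.8,1,1,1])
        if np.linalg.norm(e)<.02 and not any(np.abs(q-o).max()<4 for o in out): out.append(q)
    return out
if __name__=="__main__":
    for ti,yw in((35,-15),(35,-5),(35,6),(45,6),(35,20),(35,40)):
        for h in(0,180):
            Rt=pose(ti,yw)*A('z',h); z=Rt.apply([0,0,1])
            print("place",ti,yw,h,[s.round(0).tolist() for s in sols(np.array([.477,.178,.063])+.019*z,Rt)],flush=True)
E
time python3 ms.py
```

```text
place 35 -15 0 []
place 35 -15 180 []
place 35 -5 0 []
place 35 -5 180 []
place 35 6 0 []
place 35 6 180 []
place 45 6 0 []
place 45 6 180 []
place 35 20 0 []
place 35 20 180 []
place 35 40 0 []
place 35 40 180 []
real	0m27.365s
user	0m27.723s
sys	0m0.224s
```

```bash
cat > aik.py <<'E'
from ik import *
def aik(t,Rt):
    L2,h,L3,a,d0,d4,L6,e=P; z=Rt.apply([0,0,1]); x=Rt.apply([1,0,0]); y=Rt.apply([0,1,0]); W=t-L6*z-[0,0,h]
    def arm(al,br,eb):
        y5=np.cos(al)*x+np.sin(al)*y; F=W+d4*y5; rr=np.hypot(F[0],F[1]); q1=np.arctan2(F[1],F[0])
        if br: q1+=np.pi; rr=-rr
        D=np.hypot(rr,F[2]); c=(L2**2+L3**2-D*D)/(2*L2*L3)
        if abs(c)>1: return None
        it=np.arccos(c)*eb; q3=it-np.pi/2    # interior angle = 90+q3
        el=np.arctan2(F[2],rr); be=np.arctan2(L3*np.sin(it),L2-L3*np.cos(it)); q2=np.pi/2-(el+be)
        fi=q2-q3; f=np.array([np.cos(q1)*np.cos(fi),np.sin(q1)*np.cos(fi),-np.sin(fi)])
        return f@y5,q1,q2,q3,y5
    out=[]; g=np.linspace(0,2*np.pi,361)
    for br in(0,1):
      for eb in(1,-1):
        v=[arm(al,br,eb) for al in g]
        for i in range(360):
            if v[i] and v[i+1] and v[i][0]*v[i+1][0]<=0:
                _,q1,q2,q3,y5=v[i]; q=np.degrees([q1,q2,q3])
                Fm=A('z',q[0])*A('y',q[1]-q[2]); yf=Fm.inv().apply(y5); q4=np.degrees(np.arctan2(-yf[2],yf[1]))
                zg=(Fm*A('x',-q4)).inv().apply(z); q5=-np.degrees(np.arctan2(-zg[2],zg[0]))
                H=Fm*A('x',-q4)*A('y',-q5); T=Rt*M.inv(); q6=-(H.inv()*T).as_rotvec(degrees=True)[0]
                qq=(np.r_[q,q4,q5,q6]+180)%360-180
                out.append((float(np.max(np.maximum(lo-qq,qq-hi))),qq))
    return sorted(out,key=lambda s:s[0])
if __name__=="__main__":
    z0=lambda Rt:np.array([.477,.178,.063])+.019*Rt.apply([0,0,1])
    for n,t,Rt in[("cap",np.array([.558,.171,.237]),pose(35,-5.2)),("rack",np.array([.516,-.259,.068]),pose(0,4.5))]:
        for s in aik(t,Rt)[:3]: print(n,round(s[0],1),s[1].round(0))
    for ti in(25,35,45,55):
      for yw in range(-90,91,15):
        b=[]
        for hh in(0,180):
            Rt=pose(ti,yw)*A('z',hh); b+=[s for s in aik(z0(Rt),Rt)]
        b=sorted(b,key=lambda s:s[0])[:2]
        print(ti,yw,[(round(s[0],1),s[1].round(0).tolist()) for s in b])
E
python3 aik.py
```

```text
cap -5.7 [ 47.  -7. -53.  55. -34.  -7.]
cap 13.1 [-135.  -95.  -14. -119. -150.  103.]
cap 29.9 [   1.   -7.  -33. -173.   30. -101.]
rack -37.0 [ -7.  18. -21.   1. -51. 102.]
rack 25.1 [ 134. -107.  -21.   -0. -176.  -40.]
rack 51.2 [ -46.   18.  -21. -180.   51.  -40.]
25 -90 [(-28.4, [54.0, 23.0, -30.0, 17.0, -59.0, -65.0]), (-28.4, [54.0, 23.0, -30.0, 17.0, -59.0, 115.0])]
25 -75 [(-21.4, [56.0, 20.0, -37.0, 24.0, -53.0, -59.0]), (-21.4, [56.0, 20.0, -37.0, 24.0, -53.0, 121.0])]
25 -60 [(-13.6, [57.0, 17.0, -45.0, 32.0, -46.0, -54.0]), (-13.6, [57.0, 17.0, -45.0, 32.0, -46.0, 126.0])]
25 -45 [(-5.9, [57.0, 13.0, -52.0, 43.0, -38.0, -49.0]), (-5.9, [57.0, 13.0, -52.0, 43.0, -38.0, 131.0])]
25 -30 [(1.5, [52.0, 9.0, -60.0, 58.0, -30.0, -45.0]), (1.5, [52.0, 9.0, -60.0, 58.0, -30.0, 135.0])]
25 -15 [(7.4, [38.0, 6.0, -66.0, 83.0, -20.0, -43.0]), (7.4, [38.0, 6.0, -66.0, 83.0, -20.0, 137.0])]
25 0 [(22.0, [178.0, -104.0, -53.0, 3.0, -166.0, -85.0]), (22.0, [178.0, -104.0, -53.0, 3.0, -166.0, 95.0])]
25 15 [(22.2, [172.0, -104.0, -61.0, 21.0, -155.0, -50.0]), (22.2, [172.0, -104.0, 
[... 4058 characters left out ...]
8.0, -98.0, -66.0, -25.0, -176.0, 64.0])]
55 15 [(9.7, [-23.0, 25.0, -68.0, -144.0, -57.0, -88.0]), (9.7, [-23.0, 25.0, -68.0, -144.0, -57.0, 92.0])]
55 30 [(-7.4, [-17.0, 15.0, -51.0, -114.0, -41.0, -118.0]), (-7.4, [-17.0, 15.0, -51.0, -114.0, -41.0, 62.0])]
55 45 [(-17.0, [-13.0, 16.0, -41.0, -94.0, -44.0, -132.0]), (-17.0, [-13.0, 16.0, -41.0, -94.0, -44.0, 48.0])]
55 60 [(-24.9, [-11.0, 19.0, -33.0, -79.0, -52.0, -138.0]), (-24.9, [-11.0, 19.0, -33.0, -79.0, -52.0, 42.0])]
55 75 [(-32.8, [-9.0, 23.0, -25.0, -69.0, -61.0, -139.0]), (-32.8, [-9.0, 23.0, -25.0, -69.0, -61.0, 41.0])]
55 90 [(-40.9, [-6.0, 28.0, -17.0, -60.0, -70.0, 41.0]), (-34.8, [-6.0, 28.0, -17.0, -60.0, -70.0, -139.0])]
```

```bash
cat > clr.py <<'E'
from aik import *
ST=np.array([.477,.178,np.radians(-5.2)])
def grid(a,b,c,n=7):
    g=np.meshgrid(*[np.linspace(*s,n) for s in(a,b,c)]); return np.stack([k.ravel() for k in g],1)
# tool frame rel. TCP (z along fingers)
body=grid((-.039,.039),(-.0965,.0965),(-.26,-.066),11)
def fing(w): return np.vstack([grid((-.012,.012),(s*w,s*(w+.021)),(-.066,0),5) for s in(1,-1)])
cam=grid((.05,.1),(-.03,.03),(-.23,-.17),4)
def capd(X,a,b,rr):
    a,b=np.array(a),np.array(b); t=np.clip((X-a)@(b-a)/((b-a)@(b-a)),0,1); return np.linalg.norm(X-a-t[:,None]*(b-a),axis=1)-rr
def cyl(X,c,rr,h):
    d=np.hypot(X[:,0]-c[0],X[:,1]-c[1])-rr; e=X[:,2]-h; return np.where((d>0)&(e>0),np.hypot(d,e),np.maximum(d,e))
def obst(W):
    X=tw([0,0,-ST[2]],W-[ST[0],ST[1],0])
    sx=np.maximum(np.abs(X[:,0]-.165)-.078,0);sy=np.maximum(np.abs(X[:,1])-.095,0);sz=np.maximum(np.abs(X[:,2]-.332)-.005,0)
    tray=np.where((X[:,0]>-.055)&(np.abs(X[:,1])<.06),X[:,2]-.016,X[:,2])
    return dict(bottle=cyl(X,(.0055,.117),.029,.19).min(),jar=cyl(X,(.025,-.116),.033,.1).min(),
     spout=min(capd(X,(.085,0,.225),(.012,0,.172),.006).min(),capd(X,(.012,0,.172),(.012,0,.153),.006).min()),
     cap=capd(X,(.081,0,.237),(.09,0,.224),.024).min(),can=capd(X,(.115,0,.188),(.22,0,.04),.038).min(),shelf=np.sqrt(sx**2+sy**2+sz**2).min(),tray=tray.min())
def links(q):
    L2,h,L3,a,d0,d4,L6,e=P; B=A('z',q[0]);U=B*A('y',q[1]);F=U*A('y',-q[2]);G=F*A('x',-q[3]);H=G*A('y',-q[4])
    S=np.array([0,0,h]);E=S+U.apply([0,0,L2]);f=E+F.apply([L3,0,0]);w=f+G.apply([0,-d4,0]);t=w+H.apply([L6-.24,0,0])
    return np.vstack([np.linspace(u,v,12) for u,v in((E,f),(f,w),(w,t))])
def check(t,Rt,w=.0437):
    T=np.vstack([body,fing(w),cam]); c=obst(t+Rt.apply(T)); return c
if __name__=="__main__":
    rows=[]
    for ti in range(30,66,5):
      for yw in range(-80,91,5):
        for hh in(0,180):
          Rt=pose(ti,yw)*A('z',hh); z=Rt.apply([0,0,1]); t=np.array([.477,.178,.063])+.019*z
          S=[s for s in aik(t,Rt) if s[0]<-1.5]
          if not S: continue
          m=check(t,Rt); k=min(m,key=m.get); t2=t-.07*z; m2=check(t2,Rt); k2=min(m2,key=m2.get)
          S2=[s for s in aik(t2,Rt) if s[0]<-1.5]
          lk=obst(links(S[0][1])); kl=min(lk,key=lk.get)
          rows.append((min(m[k],m2[k2]),ti,yw,hh,k,round(m[k],4),k2,round(m2[k2],4),"margin",round(S[0][0],1),S[0][1].round(0).tolist(),"back",bool(S2) and (round(S2[0][0],1),S2[0][1].round(0).tolist()),"link",kl,round(lk[kl],3)))
    for x in sorted(rows,key=lambda s:-s[0])[:16]: print(*x)
E
python3 clr.py
```

```text
0.007434847489295994 35 75 180 jar 0.0074 can 0.0197 margin -31.5 [13.0, 13.0, -27.0, -47.0, -43.0, 5.0] back (-32.6, [9.0, 7.0, -26.0, -42.0, -51.0, 1.0]) link shelf 0.136
0.006089563709230039 30 70 0 jar 0.0061 can 0.0182 margin -4.5 [20.0, 10.0, -30.0, -39.0, -37.0, 169.0] back (-9.3, [18.0, 3.0, -29.0, -34.0, -44.0, 164.0]) link shelf 0.131
0.006089563709230039 30 70 180 jar 0.0061 can 0.0182 margin -28.6 [20.0, 10.0, -30.0, -39.0, -37.0, -11.0] back (-29.4, [18.0, 3.0, -29.0, -34.0, -44.0, -16.0]) link shelf 0.131
0.005704841538213545 30 75 180 can 0.0057 can 0.0096 margin -30.4 [19.0, 11.0, -28.0, -39.0, -40.0, -6.0] back (-32.1, [16.0, 5.0, -26.0, -35.0, -48.0, -9.0]) link shelf 0.122
0.00538607396369406 35 80 0 can 0.0054 can 0.0108 margin -3.0 [12.0, 14.0, -25.0, -46.0, -47.0, -171.0] back False link shelf 0.125
0.005386073963694053 35 80 180 can 0.0054 can 0.0108 margin -33.4 [12.0, 14.0, -25.0, -46.0, -47.0, 9.0] back (-35.2, [8.0, 9.0, -23.0, -42.0, -54.0, 6.0]) link shelf 0.125
0.0036578964418333137 40 80 0 jar 0.0037 can 0.0208 margin -12.0 [6.0, 16.0, -24.0, -52.0, -51
[... 861 characters left out ...]
.0, -47.0, 16.0] back (-33.1, [2.0, 9.0, -25.0, -49.0, -54.0, 11.0]) link jar 0.134
0.0029671506227993763 35 70 180 jar 0.003 jar 0.0268 margin -29.6 [14.0, 11.0, -29.0, -48.0, -40.0, 1.0] back (-30.2, [11.0, 4.0, -28.0, -42.0, -47.0, -4.0]) link spout 0.144
0.0017494516090228174 45 10 180 jar 0.0017 jar 0.026 margin -5.4 [-4.0, 5.0, -53.0, -140.0, -16.0, 61.0] back False link spout 0.169
0.0017494516090227896 45 10 0 jar 0.0017 jar 0.026 margin -5.4 [-4.0, 5.0, -53.0, -140.0, -16.0, -119.0] back False link spout 0.169
0.0014567020659107944 30 65 0 jar 0.0015 spout 0.0257 margin -11.3 [22.0, 9.0, -32.0, -38.0, -33.0, 162.0] back (-16.4, [20.0, 1.0, -31.0, -33.0, -40.0, 157.0]) link cap 0.136
```

Run:
```python
from clr import *
s=r.get_state(); Rc=R.from_euler('xyz',s["eef_rot"],degrees=True)
print(s["tcp_pos"],"untilt rotvec",(pose(0,4.5)*Rc.inv()).as_rotvec(degrees=True))
G=np.array([.4846,-.2615,.042])+.062*np.array([.574*np.cos(np.radians(4.5)),.574*np.sin(np.radians(4.5)),.819])
print("grip",G,"tcp",G-[0,0,.019])
f=lambda t,Rt:[(round(a[0],1),a[1].round(0).tolist()) for a in aik(np.array(t),Rt)[:1]]
H=A('z',180)
print("rack",f(G-[0,0,.019],pose(0,4.5)*H))
print("rack up tilt",f([.50,-.25,.22],pose(35,4.5)*H))
gp=.008+.062
for x,dz in((0,0),(0,.015),(-.04,.015),(-.09,.015),(-.09,.1)):
  for yw in(70,75,80):
    Rt=pose(35,yw)*H; t=np.array([.477+x*.996,.178-x*.09,gp+dz])+.019*Rt.apply([0,0,1]); m=check(t,Rt,.033); k=sorted(m,key=m.get)[:2]
    print(x,dz,yw,t,[(n,round(m[n],4)) for n in k],f(t,Rt))
for b in(.03,.06,.09):
    Rt=pose(35,75)*H; t=np.array([.477,.178,gp])+(.019-b)*Rt.apply([0,0,1]); m=check(t,Rt,.0437); k=sorted(m,key=m.get)[:2]; print("back",b,t,[(n,round(m[n],4)) for n in k],f(t,Rt))
for yw in(4.5,20,40,60): print("via",yw,f([.42,-.1,.25],pose(35,yw)*H))
```

```text
[0.4389 0.2178 0.2296] untilt rotvec [ 2.7022 35.42    1.6162]
grip [ 0.5201 -0.2587  0.0928] tcp [ 0.5201 -0.2587  0.0738]
rack [(-37.9, [-7.0, 18.0, -20.0, 1.0, -52.0, -78.0])]
rack up tilt [(-29.4, [-17.0, -6.0, -29.0, -21.0, -36.0, -55.0])]
0 0 70 [0.4807 0.1882 0.0544] [('jar', np.float64(0.0036)), ('spout', np.float64(0.0075))] [(-29.8, [14.0, 11.0, -28.0, -47.0, -40.0, 0.0])]
0 0 75 [0.4798 0.1885 0.0544] [('spout', np.float64(0.0067)), ('jar', np.float64(0.0077))] [(-31.7, [13.0, 12.0, -27.0, -46.0, -44.0, 4.0])]
0 0 80 [0.4789 0.1887 0.0544] [('can', np.float64(0.0022)), ('spout', np.float64(0.006))] [(-33.6, [12.0, 13.0, -25.0, -46.0, -48.0, 8.0])]
0 0.015 70 [0.4807 0.1882 0.0694] [('spout', np.float64(0.0047)), ('can', np.float64(0.0076))] [(-30.0, [15.0, 9.0, -28.0, -45.0, -41.0, -3.0])]
0 0.015 75 [0.4798 0.1885 0.0694] [('can', np.float64(0.0013)), ('spout', np.float64(0.0047))] [(-32.1, [13.0, 10.0, -26.0, -45.0, -45.0, 2.0])]
0 0.015 80 [0.4789 0.1887 0.0694] [('can', np.float64(-0.004)), ('spout', np.float64(0.0042))] [(-34.0, [12.0, 12.0, -24.0, -44.0, -49.0, 6.0])
[... 1300 characters left out ...]
, -5.0, -30.0, -39.0, -53.0, -9.0])]
back 0.03 [0.4754 0.1719 0.079 ] [('can', np.float64(0.0085)), ('spout', np.float64(0.0101))] [(-32.0, [11.0, 9.0, -26.0, -44.0, -47.0, 2.0])]
back 0.06 [0.4709 0.1553 0.1036] [('can', np.float64(0.0144)), ('spout', np.float64(0.0267))] [(-32.8, [10.0, 7.0, -25.0, -43.0, -50.0, 1.0])]
back 0.09 [0.4665 0.1387 0.1282] [('can', np.float64(0.0323)), ('jar', np.float64(0.034))] [(-33.5, [8.0, 4.0, -25.0, -40.0, -54.0, -0.0])]
via 4.5 [(-3.8, [22.0, -32.0, -54.0, 18.0, -36.0, -120.0])]
via 20 [(-21.0, [1.0, -23.0, -37.0, -16.0, -44.0, -62.0])]
via 40 [(-34.7, [-19.0, -11.0, -24.0, -34.0, -63.0, -19.0])]
via 60 [(-42.9, [-24.0, -2.0, -15.0, -36.0, -76.0, 3.0])]
```

```bash
cat > opt.py <<'E'
from clr import *
def seq(gz,ti,yw,hh,fr=-5.2):
    Rt=pose(ti,yw)*A('z',hh); z=Rt.apply([0,0,1]); B=np.array([ST[0],ST[1],.008+gz])+.019*z
    c,s=np.cos(np.radians(fr)),np.sin(np.radians(fr)); v=lambda x,dz:B+[x*c,x*s,dz]
    return Rt,[(v(-.12,.012),.031),(v(-.06,.012),.031),(v(0,.012),.031),(B,.037),(B-.035*z,.037),(B-.07*z,.037),(B-.1*z,.037)]
if __name__=="__main__":
    rows=[]
    for gz in(.06,.067):
     for ti in range(30,61,5):
      for yw in range(-80,91,5):
       for hh in(0,180):
        Rt,S=seq(gz,ti,yw,hh); ok=[aik(t,Rt)[:1] for t,w in S]; mg=max([(k[0][0] if k else 99) for k in ok])
        if mg>-2: continue
        C=[check(t,Rt,w) for t,w in S]
        m=[min(c.items(),key=lambda k:k[1]) for c in C]
        rows.append((round(min(x[1] for x in m[1:]),4),gz,ti,yw,hh,[(k[:2],round(a*1e3)) for k,a in m],"mg",round(mg,1),ok[3][0][1].round(0).tolist()))
    for x in sorted(rows,key=lambda s:-s[0])[:14]: print(*x)
E
time python3 opt.py
```

```text
0.0049 0.06 40 75 0 [('ja', 36), ('ja', 6), ('ja', 8), ('ja', 5), ('ja', 6), ('ja', 27), ('ja', 27)] mg -3.1 [7.0, 14.0, -26.0, -54.0, -48.0, -165.0]
0.0049 0.06 40 75 180 [('ja', 36), ('ja', 6), ('ja', 8), ('ja', 5), ('ja', 6), ('ja', 27), ('ja', 27)] mg -20.3 [7.0, 14.0, -26.0, -54.0, -48.0, 15.0]
0.0037 0.06 35 75 180 [('sp', 34), ('ja', 9), ('ca', 4), ('ja', 7), ('ca', 10), ('ca', 19), ('ja', 34)] mg -19.4 [13.0, 12.0, -26.0, -47.0, -44.0, 5.0]
0.0035 0.067 30 60 0 [('sp', 45), ('ja', 8), ('sp', 4), ('sp', 4), ('sp', 9), ('ja', 30), ('sp', 38)] mg -5.3 [26.0, 6.0, -34.0, -35.0, -29.0, 152.0]
0.0035 0.067 30 60 180 [('sp', 45), ('ja', 8), ('sp', 4), ('sp', 4), ('sp', 9), ('ja', 30), ('sp', 38)] mg -5.3 [26.0, 6.0, -34.0, -35.0, -29.0, -28.0]
0.0034 0.067 35 70 180 [('sp', 37), ('ja', 4), ('sp', 3), ('sp', 6), ('sp', 14), ('ca', 28), ('ja', 38)] mg -17.2 [14.0, 10.0, -28.0, -47.0, -40.0, -1.0]
0.0033 0.067 40 75 0 [('sp', 35), ('ja', 7), ('sp', 3), ('ja', 5), ('ja', 13), ('ca', 29), ('ja', 33)] mg -2.2 [7.0, 13.0, -26.0, -53.0, -48.0, -166.0]
0.0033 0.067 40 75 180 [('sp', 35), ('j
[... 369 characters left out ...]
 mg -22.9 [1.0, 17.0, -23.0, -57.0, -56.0, 25.0]
0.0031 0.067 35 60 0 [('sp', 50), ('ja', 3), ('sp', 4), ('ja', 3), ('sp', 16), ('ja', 26), ('ja', 35)] mg -6.4 [19.0, 7.0, -33.0, -46.0, -31.0, 167.0]
0.0031 0.067 35 60 180 [('sp', 50), ('ja', 3), ('sp', 4), ('ja', 3), ('sp', 16), ('ja', 26), ('ja', 35)] mg -10.5 [19.0, 7.0, -33.0, -46.0, -31.0, -13.0]
0.0031 0.067 35 65 180 [('sp', 43), ('ja', 3), ('sp', 4), ('ja', 7), ('sp', 15), ('ja', 30), ('ja', 36)] mg -14.6 [16.0, 8.0, -30.0, -47.0, -36.0, -6.0]
0.003 0.067 45 75 0 [('ja', 35), ('ja', 6), ('sp', 6), ('ja', 3), ('ja', 5), ('ja', 25), ('ja', 26)] mg -11.7 [1.0, 16.0, -25.0, -59.0, -52.0, -157.0]
real	6m12.012s
user	6m12.319s
sys	0m0.151s
```

```bash
cat > jar.py <<'E'
from opt import *
def cy(p,rr,h):
    t=np.linspace(0,2*np.pi,40); c=np.c_[p[0]+rr*np.cos(t),p[1]+rr*np.sin(t)]; return np.vstack([np.c_[c,0*t],np.c_[c,0*t+h]])
def f(p):
    e=[]
    for n,b in(("scene",(308,228,330,267)),("top",(225,210,253,236))):
        q=proj(CAL[n],cy(p,.033,.1)); e+=[q[:,0].min()-b[0],q[:,1].min()-b[1],q[:,0].max()-b[2],q[:,1].max()-b[3]]
    return np.array(e)
o=least_squares(f,[.49,.06],diff_step=1e-4); print("jar",o.x,tw([0,0,-ST[2]],np.r_[o.x,0]-[ST[0],ST[1],0]),o.fun)
for gz,ti,yw in((.06,38,75),(.063,38,75),(.06,38,77)):
    Rt,S=seq(gz,ti,yw,180)
    for t,w in S[1:6]:
        d={k:check(t,Rt,w) for k in[0]}[0]; k=sorted(d,key=d.get)[:3]; print(gz,ti,yw,t,[(n,round(d[n]*1e3,1)) for n in k])
E
timeout 100 python3 jar.py; date
```

```text
jar [0.4933 0.0537] [[ 0.0275 -0.1223  0.    ]] [-1.4388 -0.8948  0.6834  0.6988 -0.0574 -1.3533 -0.4414  0.9906]
0.06 38 75 [0.4203 0.1947 0.065 ] [('jar', np.float64(7.8)), ('spout', np.float64(11.1)), ('tray', np.float64(41.6))]
0.06 38 75 [0.48   0.1893 0.065 ] [('can', np.float64(6.6)), ('spout', np.float64(8.1)), ('jar', np.float64(10.2))]
0.06 38 75 [0.48   0.1893 0.053 ] [('jar', np.float64(5.9)), ('spout', np.float64(10.7)), ('can', np.float64(12.4))]
0.06 38 75 [0.4745 0.1685 0.0806] [('jar', np.float64(8.6)), ('can', np.float64(13.6)), ('spout', np.float64(17.0))]
0.06 38 75 [0.4689 0.1477 0.1082] [('can', np.float64(25.3)), ('jar', np.float64(29.5)), ('spout', np.float64(39.1))]
0.063 38 75 [0.4203 0.1947 0.068 ] [('jar', np.float64(7.8)), ('spout', np.float64(9.1)), ('tray', np.float64(44.6))]
0.063 38 75 [0.48   0.1893 0.068 ] [('can', np.float64(5.2)), ('spout', np.float64(5.7)), ('jar', np.float64(12.7))]
0.063 38 75 [0.48   0.1893 0.056 ] [('jar', np.float64(5.9)), ('spout', np.float64(9.4)), ('can', np.float64(10.9))]
0.063 38 75 [0.4745 0.1685 0.0836] [('jar', np.float64(11.6)), ('can', np.float64(12.4)), ('spout', np.float64(17.0))]
0.063 38 75 [0.4689 0.1477 0.1112] [('can', np.float64(25.2)), ('jar', np.float64(31.0)), ('spout', np.float64(39.7))]
0.06 38 77 [0.4199 0.1948 0.065 ] [('jar', np.float64(8.3)), ('spout', np.float64(9.5)), ('tray', np.float64(41.6))]
0.06 38 77 [0.4796 0.1894 0.065 ] [('can', np.float64(4.2)), ('spout', np.float64(7.9)), ('jar', np.float64(10.8))]
0.06 38 77 [0.4796 0.1894 0.053 ] [('jar', np.float64(7.0)), ('can', np.float64(10.1)), ('spout', np.float64(10.4))]
0.06 38 77 [0.4748 0.1684 0.0806] [('jar', np.float64(8.6)), ('can', np.float64(10.7)), ('spout', np.float64(16.6))]
0.06 38 77 [0.4699 0.1474 0.1082] [('can', np.float64(21.6)), ('jar', np.float64(30.8)), ('spout', np.float64(38.5))]
Sun Nov 29 23:42:45 UTC 2026
```

```bash
python3 -m creep '[[87,-0.2,-1,0.5,0.45,5.9,0.27],[87,-0.2,-1,0.5,0.45,5.9,0.27],[87,0,-1,0.5,0.45,5.9,0.27],[87,0,-1,0.5,0.45,5.9,0.27],[87,0,-1,0,0.45,5.9,0.27],[87,0,-1,0,0.45,5.9,0.27],[87,0,-1,0,0,0,-7.1],[87,0,-1,0,0,0,-7.1]]'
python3 -m creep '[[87,0.3,-1,0,0,0,-7.1],[87,0.3,-1,0,0,0,-7.1],[87,0.3,-1,0,0,0,-7.1],[87,0.3,-1,0,0,0,-7.1],[87,0.3,-1,0,0,0,-7.1],[87,0.3,-1,0,0,0,-7.1],[87,0.3,-1,0,0,0,-7.1],[87,0.3,-1,0,0,0,-7.1]]'; ls -la --time-sort --time-style=+%T pics | tail -3
```

```text
time_s: 4.53
tcp_pos: [0.4364, 0.0345, 0.2643]
eef_rot: [177.5, -6.1, -10.8]
contact_force: [-0.1, 0.8, 0.4]
gripper_width: 0.087
gripper_force: 0.0
time_s: 5.2
tcp_pos: [0.4957, -0.1655, 0.2641]
eef_rot: [177.5, -6.2, -67.5]
contact_force: [0.8, 1.4, 0.1]
gripper_width: 0.0867
gripper_force: 0.0ls: unrecognized option '--time-sort'
Try 'ls --help' for more information.
```

```bash
python3 -m creep '[[87,0.12,-0.47,-0.2,0,0,-7.1],[87,0.12,-0.47,-0.2,0,0,-7.1],[87,0.12,-0.47,-0.2,0,0,-7.1],[87,0.12,-0.47,-0.2,0,0,-7.1],[87,0.12,-0.47,-0.2,0,0,-7.1],[87,0.12,-0.47,-0.2,0,0,-7.1],[87,0.12,-0.47,-0.2,0,0,-7.1],[87,0.12,-0.47,-0.2,0,0,-7.1]]'
python3 -m creep '[[87,0,0,0,0,0,-7.1],[87,0,0,0,0,0,-7.1],[87,0,0,0,0,0,-7.1],[87,0,0,0,0,0,-7.1],[87,0,0,0,0,0,-7.1],[87,0,0,0,0,0,-7.1],[87,0,0,0,0,0,0]]'
cat > go.py <<'E'
from h import *
import sys
np.set_printoptions(precision=3,suppress=True)
# usage: x y z tilt yaw spin : shift (units of 25 mm) and rotvec needed
a=[float(v) for v in sys.argv[1:]]
s=r.get_state(); E=lambda ax,t:R.from_euler(ax,t,degrees=True)
Rt=E('z',a[4])*E('y',-a[3])*E('x',180)*E('z',a[5]); Rc=E('xyz',s["eef_rot"])
print("t",s["time_s"],"pos",s["tcp_pos"],"shift",(np.array(a[:3])-s["tcp_pos"])/.025,"turn",(Rt*Rc.inv()).as_rotvec(degrees=True),"w",s["gripper_width"],s["gripper_force"],s["contact_force"],"q",s["joints"].round(1))
E
python3 go.py .520 -.2587 .0721 3 4.5 180; date
```

```text
time_s: 5.87
tcp_pos: [0.5198, -0.2588, 0.2235]
eef_rot: [177.5, -6.2, -124.3]
contact_force: [0.4, 0.5, -0.5]
gripper_width: 0.0867
gripper_force: 0.0
time_s: 6.45
tcp_pos: [0.5196, -0.2586, 0.2238]
eef_rot: [177.5, -6.2, -166.9]
contact_force: [-0.0, -0.3, 0.4]
gripper_width: 0.0872
gripper_force: 0.0
t 6.45 pos [ 0.52  -0.259  0.224] shift [ 0.015 -0.003 -6.066] turn [-1.05  -9.469 -8.48 ] w 0.08723763525170827 0.0 [-0.044 -0.279  0.395] q [ -7.3  15.1  -3.4  -0.2 -78.2 -69.7]
Sun Nov 29 23:43:09 UTC 2026
```

```bash
python3 -m creep '[[87,0,0,0,-0.35,-3.16,-2.83],[87,0,0,0,-0.35,-3.16,-2.83],[87,0,0,-0.5,-0.35,-3.16,-2.83],[87,0,0,-1,0,0,0],[87,0,0,-1,0,0,0],[87,0,0,-1,0,0,0],[87,0,0,-0.5,0,0,0],[87,0,0,0,0,0,0]]'
python3 go.py .520 -.2587 .0721 3 4.5 180
python3 -m creep '[[87,0,0,-0.7,0,0,0],[87,0,0,-0.7,0,0,0],[87,0,0,-0.6,0,0,0],[87,0,0,0,0,0,0]]'
python3 go.py .520 -.2587 .0721 3 4.5 180
python3 - <<'E'
from h import *
a=capture("top"); b=capture("scene")
A=cv2.resize(a["frame"][150:270,290:410],(390,390)); B=cv2.resize(b["frame"][200:340,190:330],(390,390)); save(np.hstack([A,B]),"g1.png")
E
```

```text
time_s: 7.12
tcp_pos: [0.5172, -0.2578, 0.1208]
eef_rot: [180.0, 2.7, -175.0]
contact_force: [-0.5, 0.5, 0.2]
gripper_width: 0.0869
gripper_force: 0.0
t 7.1167 pos [ 0.517 -0.258  0.121] shift [ 0.112 -0.037 -1.948] turn [ 0.    -0.275 -0.548] w 0.08691283323456042 0.0 [-0.547  0.491  0.219] q [ -7.6  13.4 -19.4  -0.8 -54.6 -77. ]
time_s: 7.45
tcp_pos: [0.518, -0.2581, 0.0722]
eef_rot: [-180.0, 2.8, -175.0]
contact_force: [-0.3, 0.3, 0.0]
gripper_width: 0.0874
gripper_force: 0.0
t 7.45 pos [ 0.518 -0.258  0.072] shift [ 0.079 -0.023 -0.004] turn [ 0.024 -0.166 -0.475] w 0.08739855973882737 0.0 [-0.292  0.331  0.04 ] q [ -7.6  16.3 -22.6  -0.8 -48.3 -76.9]
```

View pics/g1.png

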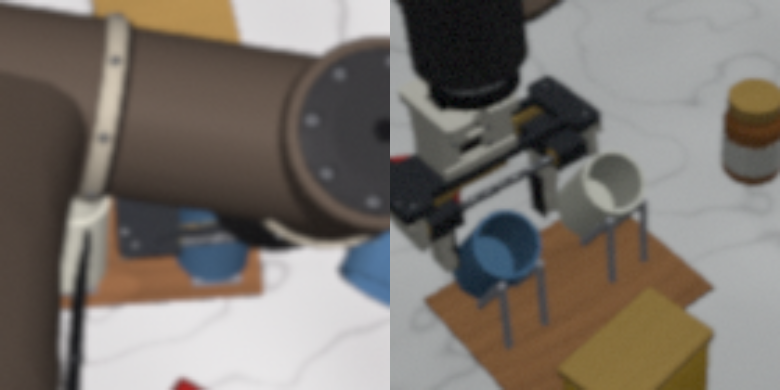

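The scene crop shows the open fingers straddling the blue cup, one on each side at about (445,250) and (545,190). The white cup is clear, so I'll close.

```bash
python3 -m creep '[[50,0.08,0,0,0,0,0],[50,0,0,0,0,0,0],[50,0,0,0,0,0,0],[50,0,0,0,0,0,0],[50,0,0,0,0,0,0]]' 25
python3 -m creep '[[50,0,0,0,0,0,0],[50,0,0,0,0,0,0]]'
python3 go.py .520 -.2587 .2 3 4.5 180
```

```text
time_s: 7.97
tcp_pos: [0.5214, -0.2589, 0.0746]
eef_rot: [-179.9, 3.1, -175.2]
contact_force: [1.2, -0.3, 0.5]
gripper_width: 0.0593
gripper_force: 17.8
time_s: 8.13
tcp_pos: [0.5216, -0.2589, 0.0745]
eef_rot: [-179.9, 3.1, -175.2]
contact_force: [1.3, 0.4, 2.4]
gripper_width: 0.0587
gripper_force: 23.8
t 8.1333 pos [ 0.522 -0.259  0.075] shift [-0.065  0.009  5.02 ] turn [ 0.073  0.087 -0.326] w 0.058689526265626464 23.761048475280404 [1.29  0.406 2.426] q [ -7.6  16.3 -22.3  -0.8 -48.4 -77.1]
```

```bash
python3 -m creep '[[50,0,0,0.3,0,0,0],[50,0,0,0.6,0,0,0],[50,0,0,0.9,0,0,0],[50,0,0,0.9,0,0,0],[50,0,0,0.9,0,0,0],[50,0,0,0.9,0,0,0],[50,0,0,0.9,0,0,0],[50,0,0,0.6,0,0,0]]'
python3 go.py .48 -.25 .25 38 4.5 180
python3 - <<'E'
from h import *
b=capture("scene"); w=capture("wrist"); print(w["origin"],w["rotation"])
m=[d for d in outline_of(b,"blue_cup")]; print([(np.round(d["bbox"]).tolist(),round(d["conf"],2)) for d in m])
save(np.hstack([cv2.resize(b["frame"][150:310,150:310],(390,390)),cv2.resize(w["frame"][140:400,80:480],(410,390))]),"g2.png")
E
```

```text
time_s: 8.8
tcp_pos: [0.521, -0.259, 0.2268]
eef_rot: [-179.9, 3.1, -175.2]
contact_force: [1.0, 0.4, -0.9]
gripper_width: 0.0587
gripper_force: 23.7
t 8.8 pos [ 0.521 -0.259  0.227] shift [-1.64   0.361  0.929] turn [  2.933 -34.788  -0.281] w 0.05869889442882846 23.68114328943193 [ 0.96   0.427 -0.933] q [ -7.6   8.8 -10.6  -0.6 -67.5 -77.3]
[ 0.43193816 -0.2655736   0.41525124] [159.59481251   0.20928103  94.83609106]
[([115.0, 253.0, 161.0, 304.0], 0.8), ([206.0, 225.0, 237.0, 267.0], 0.65), ([138.0, 301.0, 185.0, 368.0], 0.61), ([180.0, 255.0, 212.0, 277.0], 0.61)]
```

View pics/g2.png

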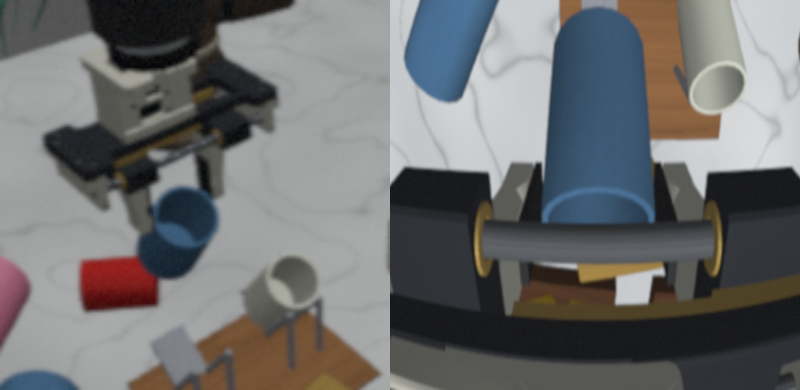

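The blue cup hangs straight and centred between the fingers, and the white cup is still in its place. Next I'll turn it upright and carry it over.

```bash
python3 -m creep '[[50,-0.2,0.8,0,0.59,-6.96,-0.06],[50,-0.2,0.8,0,0.59,-6.96,-0.06],[50,-0.2,0.8,0,0.59,-6.96,-0.06],[50,-0.2,0.8,0,0.59,-6.96,-0.06],[50,-0.2,0.8,0,0.59,-6.96,-0.06],[50,-0.4,1,0,0,0,7.05],[50,-0.4,1,0,0,0,7.05],[50,-0.4,1,0,0,0,7.05]]'
python3 -m creep '[[50,-0.5,1,-0.2,0,0,7.05],[50,-0.5,1,-0.2,0,0,7.05],[50,-0.5,1,-0.2,0,0,7.05],[50,-0.5,1,-0.2,0,0,7.05],[50,-0.5,1,-0.2,0,0,7.05],[50,-0.5,1,-0.2,0,0,7.05],[50,-0.5,1,-0.2,0,0,7.05],[50,0,0,0,0,0,0]]'
python3 go.py .3605 .2002 .15 38 75 180; date
```

```text
time_s: 9.62
tcp_pos: [0.4689, -0.1122, 0.2175]
eef_rot: [-180.0, 37.0, -161.6]
contact_force: [1.2, -1.1, -0.5]
gripper_width: 0.0577
gripper_force: 23.7
time_s: 10.28
tcp_pos: [0.3855, 0.0577, 0.1842]
eef_rot: [179.8, 37.1, -113.7]
contact_force: [0.4, -0.3, -1.2]
gripper_width: 0.0575
gripper_force: 23.7
t 10.2833 pos [0.385 0.058 0.184] shift [-0.999  5.702 -1.369] turn [ 0.781 -0.461  8.517] w 0.05754306764041327 23.730192929506302 [ 0.363 -0.286 -1.204] q [ -4.6  -8.4 -29.4 -40.3 -62.2  -1.7]
Sun Nov 29 23:44:34 UTC 2026
```

```bash
python3 -m creep '[[50,-0.14,0.81,-0.2,0.4,-0.23,4.26],[50,-0.14,0.81,-0.2,0.4,-0.23,4.26],[50,-0.14,0.81,-0.2,0,0,0],[50,-0.14,0.81,-0.2,0,0,0],[50,-0.14,0.81,-0.2,0,0,0],[50,-0.14,0.81,-0.2,0,0,0],[50,-0.16,0.84,-0.2,0,0,0],[50,0,0,0,0,0,0]]'
python3 go.py .3605 .2002 .067 38 75 180
cat > ver.py <<'E'
from h import *
np.set_printoptions(precision=4,suppress=True)
import sys
s=r.get_state(); Rc=R.from_euler('xyz',s["eef_rot"],degrees=True); g=s["tcp_pos"]-.019*Rc.apply([0,0,1])
D={}
for n in("scene","top"):
    c=capture(n); save(c["frame"],sys.argv[1]+n+".png")
    for d in outline_of(c,"blue_cup"):
        b=d["bbox"]; u=proj(c,g-[0,0,.02])[0]
        if b[0]-8<u[0]<b[2]+8 and b[1]-8<u[1]<b[3]+8: D[n]=(c,d["region"]); print(n,np.round(b),round(d["conf"],2)); break
# cup axis from tool: tilt axis
def cyl(p):
    t=np.linspace(0,2*np.pi,60); k=np.c_[.031*np.cos(t),.031*np.sin(t),0*t]; return np.vstack([k,k+[0,0,.085]])+p
def f(p):
    e=[]
    for n,(c,m) in D.items():
        h=proj(c,cyl(p)); ys,xs=np.nonzero(m); e+=[h[:,0].min()-xs.min(),h[:,0].max()-xs.max()-1,h[:,1].min()-ys.min(),h[:,1].max()-ys.max()-1]
    return np.array(e)
if D:
    o=least_squares(f,g-[0,0,.063],diff_step=1e-4,loss='soft_l1'); print("cup underside",o.x,"res",f(o.x),"expected",g-[0,0,.063])
E
python3 ver.py v1_
```

```text
time_s: 10.95
tcp_pos: [0.3602, 0.2, 0.1499]
eef_rot: [-179.9, 38.0, -105.3]
contact_force: [-0.5, 0.9, -1.2]
gripper_width: 0.0573
gripper_force: 23.7
t 10.95 pos [0.36 0.2  0.15] shift [ 0.013  0.01  -3.315] turn [0.015 0.106 0.361] w 0.05734361606075193 23.7346276268363 [-0.53   0.857 -1.16 ] q [ 20.2  -9.7 -35.6 -42.2 -48.2 -11. ]
scene [316. 174. 332. 201.] 0.72
cup underside [0.2883 0.2549 0.0349] res [ 1.9633 -1.6727 -0.6734  0.6728] expected [0.357  0.1887 0.1018]
```

Run:
```python
from h import *
a=cv2.imread('pics/v1_scene.png');b=cv2.imread('pics/v1_top.png')
g=np.array([.357,.1887,.1018])
print(proj(CAL["scene"],g),proj(CAL["scene"],g+[0,0,.085]),proj(CAL["top"],g+[0,0,.085]))
cv2.imwrite('pics/v1c.png',np.hstack([cv2.resize(a[130:260,260:390],(400,400),interpolation=cv2.INTER_CUBIC),cv2.resize(b[170:330,120:280],(400,400),interpolation=cv2.INTER_CUBIC)]))
```

```text
[[324.2131606  196.84487341]] [[325.72076599 174.20525817]] [[175.41617487 273.35398833]]
```

View pics/v1c.png

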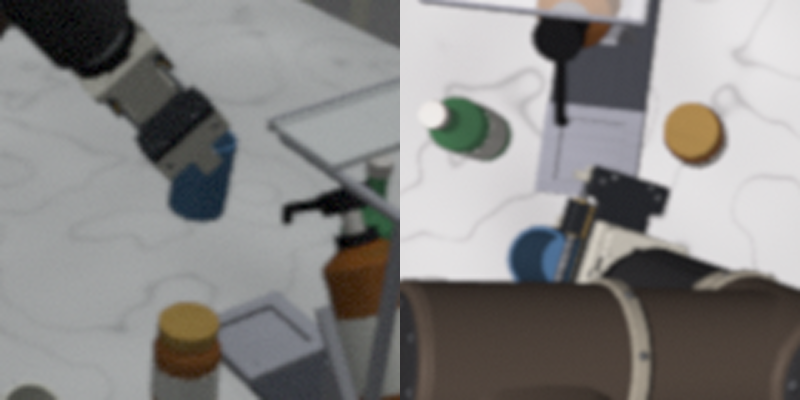

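Run:
```python
from h import *
np.set_printoptions(precision=1,suppress=True)
g=np.array([.357,.1887,.1018])
def hull(cam,p,tx=0,ty=0):
    t=np.linspace(0,2*np.pi,90); k=np.c_[.031*np.cos(t),.031*np.sin(t),0*t]; X=np.vstack([k,k+[0,0,.085]])
    X=R.from_euler('xy',[tx,ty],degrees=True).apply(X-[0,0,.063])+[0,0,.063]+p
    h=cv2.convexHull(proj(CAL[cam],X).astype(np.float32)); m=np.zeros((1680,2240),np.uint8); cv2.fillConvexPoly(m,np.round(h*4+2).astype(int),1); return m
def ext(row): w=np.nonzero(row)[0]; return (w.min(),w.max()) if len(w) else (np.nan,np.nan)
for cam,rows in(("scene",range(176,204,2)),("top",range(256,284,3))):
    im=cv2.imread(f'pics/v1_{cam}.png').astype(int); b,gr,rd=im[...,0],im[...,1],im[...,2]
    m=(b-rd>25)&(b>gr+8); x0,x1=(300,345) if cam=="scene" else (155,200); m[:,:x0]=0; m[:,x1:]=0
    M=hull(cam,g)
    for v in rows: print(cam,v,"obs",ext(m[v]),"model",np.array(ext(M[4*v+2]))/4)
    ys=np.nonzero(m[rows[0]-8:rows[-1]+8].any(1))[0]; ym=np.nonzero(M.any(1))[0]; print("v ext",ys.min()+rows[0]-8,ys.max()+rows[0]-8,ym.min()/4,ym.max()/4)
```

```text
scene 176 obs (np.int64(330), np.int64(336)) model [316.2 336.2]
scene 178 obs (np.int64(330), np.int64(335)) model [316. 336.]
scene 180 obs (np.int64(332), np.int64(334)) model [316.  335.8]
scene 182 obs (np.int64(333), np.int64(334)) model [316.  335.8]
scene 184 obs (np.int64(322), np.int64(333)) model [315.8 335.5]
scene 186 obs (np.int64(319), np.int64(332)) model [315.8 335.2]
scene 188 obs (np.int64(317), np.int64(333)) model [315.8 335. ]
scene 190 obs (np.int64(317), np.int64(332)) model [315.5 335. ]
scene 192 obs (np.int64(316), np.int64(332)) model [315.5 334.8]
scene 194 obs (np.int64(316), np.int64(332)) model [315.2 334.5]
scene 196 obs (np.int64(316), np.int64(331)) model [315.2 334.5]
scene 198 obs (np.int64(317), np.int64(330)) model [315.5 334.2]
scene 200 obs (np.int64(321), np.int64(329)) model [317.5 333. ]
scene 202 obs (nan, nan) model [321.8 329. ]
v ext 173 200 169.75 202.75
top 256 obs (nan, nan) model [nan nan]
top 259 obs (nan, nan) model [nan nan]
top 262 obs (np.int64(169), np.int64(183)) model [169.5 188.8]
top 265 obs (np.int64(166), np.int64(185)) model [166.  192.8]
top 268 obs (np.int64(164), np.int64(185)) model [164.  194.8]
top 271 obs (np.int64(163), np.int64(184)) model [163.  195.8]
top 274 obs (np.int64(163), np.int64(188)) model [162.8 195.8]
top 277 obs (np.int64(164), np.int64(182)) model [163.  195.2]
top 280 obs (np.int64(165), np.int64(186)) model [164.2 193.8]
top 283 obs (nan, nan) model [166.5 191. ]
v ext 260 282 260.75 287.25
```

```bash
python3 -m creep '[[50,0,0,-0.8,0,0,0],[50,0,0,-0.8,0,0,0],[50,0,0,-0.8,0,0,0],[50,0,0,-0.8,0,0.1,0.36],[50,0,0,-0.1,0,0,0],[50,0,0,0,0,0,0]]'
python3 go.py .480 .1893 .067 38 75 180
python3 -m creep '[[50,0.5,-0.05,0,0,0,0],[50,0.5,-0.05,0,0,0,0],[50,0.5,-0.05,0,0,0,0],[50,0.5,-0.05,0,0,0,0],[50,0.4,-0.04,0,0,0,0],[50,0.2,-0.02,0,0,0,0],[50,0,0,0,0,0,0]]'
python3 go.py .480 .1893 .067 38 75 180
```

```text
time_s: 11.65
tcp_pos: [0.3627, 0.1965, 0.0676]
eef_rot: [180.0, 37.9, -105.3]
contact_force: [0.4, 1.1, -0.0]
gripper_width: 0.0575
gripper_force: 23.8
t 11.65 pos [0.363 0.197 0.068] shift [ 4.694 -0.289 -0.023] turn [ 0.106 -0.039  0.244] w 0.05753376526710577 23.750074077397585 [ 0.405  1.139 -0.016] q [ 14.4   0.9 -38.1 -51.6 -42.9   7. ]
time_s: 12.23
tcp_pos: [0.4289, 0.1913, 0.0687]
eef_rot: [-179.8, 38.0, -104.9]
contact_force: [1.2, -0.5, -1.0]
gripper_width: 0.0571
gripper_force: 23.7
t 12.2333 pos [0.429 0.191 0.069] shift [ 2.043 -0.079 -0.067] turn [0.063 0.177 0.071] w 0.05712752104024607 23.74871464446187 [ 1.215 -0.541 -0.994] q [ 11.1   6.9 -31.2 -50.8 -45.4   8.8]
```

```bash
python3 -m creep '[[50,0.5,-0.02,-0.02,0,0,0],[50,0.5,-0.02,-0.02,0,0,0],[50,0.5,-0.02,-0.02,0,0,0],[50,0.4,-0.02,0,0,0,0],[50,0.1,0,0,0,0,0],[50,0,0,0,0,0,0]]'
python3 go.py .480 .1893 .056 38 75 180
python3 ver.py v2_
```

```text
time_s: 12.73
tcp_pos: [0.4783, 0.1894, 0.0669]
eef_rot: [-179.8, 38.0, -104.9]
contact_force: [0.1, -0.3, -1.4]
gripper_width: 0.0579
gripper_force: 23.7
t 12.7333 pos [0.478 0.189 0.067] shift [ 0.067 -0.003 -0.436] turn [0.059 0.147 0.06 ] w 0.05792777762855215 23.74977294355631 [ 0.073 -0.295 -1.448] q [  9.7  11.2 -26.1 -50.  -46.8   8.8]
scene [336. 220. 357. 242.] 0.51
cup underside [ 0.3254  0.345  -0.1712] res [ 4.7617 -2.8676 -0.8296  0.8288] expected [0.4752 0.1781 0.0189]
```

```bash
cat > edge.py <<'E'
from h import *
import sys
np.set_printoptions(precision=1,suppress=True)
def hull(cam,p,tx=0,ty=0):
    t=np.linspace(0,2*np.pi,90); k=np.c_[.031*np.cos(t),.031*np.sin(t),0*t]; X=np.vstack([k,k+[0,0,.085]])
    X=R.from_euler('xy',[tx,ty],degrees=True).apply(X-[0,0,.063])+[0,0,.063]+p
    h=cv2.convexHull(proj(CAL[cam],X).astype(np.float32)); m=np.zeros((1680,2240),np.uint8); cv2.fillConvexPoly(m,np.round(h*4+2).astype(int),1); return m
def ext(row): w=np.nonzero(row)[0]; return (int(w.min()),int(w.max())) if len(w) else (np.nan,np.nan)
g=np.array([float(v) for v in sys.argv[2:5]])
for cam in("scene","top"):
    im=cv2.imread(f'pics/{sys.argv[1]}{cam}.png').astype(int); b,gr,rd=im[...,0],im[...,1],im[...,2]
    M=hull(cam,g); ym=np.nonzero(M.any(1))[0]; xm=np.nonzero(M.any(0))[0]
    m=(b-rd>22)&(b>gr+6); x0,x1=int(xm.min()/4-8),int(xm.max()/4+9); m[:,:x0]=0; m[:,x1:]=0
    for v in range(int(ym.min()/4)-3,int(ym.max()/4)+5,3): print(cam,v,"obs",ext(m[v]),"model",np.array(ext(M[4*v+2]))/4)
E
python3 edge.py v2_ .4755 .178 .0189
```

```text
scene 206 obs (nan, nan) model [nan nan]
scene 209 obs (nan, nan) model [345.  347.5]
scene 212 obs (nan, nan) model [338.  355.8]
scene 215 obs (nan, nan) model [337.2 357.8]
scene 218 obs (356, 358) model [337.  357.5]
scene 221 obs (353, 356) model [336.8 357.2]
scene 224 obs (355, 355) model [336.2 356.8]
scene 227 obs (352, 354) model [336.  356.5]
scene 230 obs (343, 353) model [335.8 356. ]
scene 233 obs (335, 353) model [335.5 355.8]
scene 236 obs (334, 352) model [335.2 355.2]
scene 239 obs (337, 351) model [336.2 354.8]
scene 242 obs (345, 345) model [340.5 351.8]
scene 245 obs (nan, nan) model [nan nan]
top 212 obs (nan, nan) model [nan nan]
top 215 obs (nan, nan) model [nan nan]
top 218 obs (nan, nan) model [182.2 197.8]
top 221 obs (nan, nan) model [179.8 202. ]
top 224 obs (nan, nan) model [178.2 205.2]
top 227 obs (nan, nan) model [177.8 206.8]
top 230 obs (nan, nan) model [178. 207.]
top 233 obs (nan, nan) model [179.  206.8]
top 236 obs (nan, nan) model [181.2 205.5]
top 239 obs (nan, nan) model [186.5 203. ]
top 242 obs (nan, nan) model [nan nan]
top 245 obs (nan, nan) model [nan nan]
```

```bash
python3 -m creep '[[50,0.1,0.04,0,0,0,0],[50,0,0,-0.1,0,0,0],[50,0,0,-0.1,0,0,0],[50,0,0,-0.08,0,0,0],[50,0,0,0,0,0,0]]'
python3 go.py .480 .1893 .056 38 75 180
python3 -m creep '[[50,0,0,-0.06,0,0,0],[50,0,0,-0.04,0,0,0],[50,0,0,-0.02,0,0,0],[50,0,0,0,0,0,0]]'
python3 go.py .480 .1893 .056 38 75 180
```

```text
time_s: 13.35
tcp_pos: [0.4798, 0.1903, 0.0597]
eef_rot: [-179.8, 38.0, -104.9]
contact_force: [-0.0, -0.1, -1.5]
gripper_width: 0.0573
gripper_force: 23.7
t 13.35 pos [0.48 0.19 0.06] shift [ 0.008 -0.041 -0.147] turn [0.06  0.132 0.054] w 0.0573439653187354 23.74991398304701 [-0.024 -0.083 -1.542] q [  9.6  12.1 -26.1 -50.6 -46.3   9.9]
time_s: 13.68
tcp_pos: [0.4805, 0.191, 0.0591]
eef_rot: [-179.7, 38.1, -104.8]
contact_force: [-5.4, -3.9, 16.4]
gripper_width: 0.0571
gripper_force: 25.0
t 13.6833 pos [0.481 0.191 0.059] shift [-0.022 -0.067 -0.125] turn [-0.052  0.278 -0.03 ] w 0.057139577624202395 25.010366421192884 [-5.357 -3.909 16.41 ] q [  9.5  12.3 -26.1 -50.8 -46.3  10.3]
```

```bash
python3 -m creep '[[50,0,0,0.12,0,0,0],[50,-0.1,-0.08,0,0,0,0],[50,0,0,0,0,0,0]]'
python3 -m creep '[[50,0,0,-0.08,0,0,0],[50,0,0,-0.08,0,0,0],[50,0,0,0,0,0,0]]'
python3 go.py .480 .1893 .056 38 75 180
python3 ver.py v3_; python3 edge.py v3_ .4775 .179 .0109 | grep scene
```

```text
time_s: 13.93
tcp_pos: [0.4772, 0.1881, 0.0602]
eef_rot: [-179.8, 38.0, -104.9]
contact_force: [-0.3, 0.1, -1.6]
gripper_width: 0.0573
gripper_force: 23.8
time_s: 14.18
tcp_pos: [0.4793, 0.1891, 0.0588]
eef_rot: [-179.5, 38.2, -104.7]
contact_force: [-5.0, -6.3, 23.9]
gripper_width: 0.0573
gripper_force: 25.6
t 14.1833 pos [0.479 0.189 0.059] shift [ 0.027  0.01  -0.113] turn [-0.068  0.407 -0.018] w 0.05728717985859175 25.561864636838436 [-5.037 -6.309 23.905] q [  9.2  12.2 -26.3 -51.  -46.3  10.8]
scene [338. 220. 355. 245.] 0.82
cup underside [ 0.2966  0.3739 -0.2158] res [ 4.4886 -2.8329 -0.8251  0.8243] expected [0.4762 0.1777 0.0108]
scene 208 obs (nan, nan) model [nan nan]
scene 211 obs (nan, nan) model [nan nan]
scene 214 obs (nan, nan) model [338.8 355.8]
scene 217 obs (nan, nan) model [337.8 358. ]
scene 220 obs (356, 357) model [337.5 358. ]
scene 223 obs (353, 356) model [337.2 357.8]
scene 226 obs (355, 355) model [336.8 357.2]
scene 229 obs (352, 354) model [336.5 357. ]
scene 232 obs (343, 353) model [336.2 356.5]
scene 235 obs (334, 352) model [336.  356.2]
scene 238 obs (334, 351) model [335.8 355.8]
scene 241 obs (336, 350) model [336.8 355.2]
scene 244 obs (345, 345) model [340.5 352.5]
scene 247 obs (nan, nan) model [nan nan]
```

```bash
python3 -m creep '[[50,0,0,0.15,0,0,0],[50,0,0,0,0,0,0]]'
python3 -m creep '[[50,-0.1,0.01,0,0,0,0],[50,-0.1,0.01,0,0,0,0],[50,0,0,0,0,0,0]]' | head -3
python3 -m creep '[[50,-0.1,0.01,0,0,0,0],[50,0,0,0,0,0,0]]' | head -4
python3 -m creep '[[50,-0.1,0.01,0,0,0,0],[50,0,0,0,0,0,0]]' | head -4
```

```text
time_s: 14.55
tcp_pos: [0.4782, 0.1882, 0.0605]
eef_rot: [-179.7, 38.0, -104.9]
contact_force: [1.3, -0.9, -0.6]
gripper_width: 0.0573
gripper_force: 23.7
time_s: 14.8
tcp_pos: [0.4765, 0.1881, 0.0608]
eef_rot: [-179.2, 38.0, -104.7]
time_s: 14.97
tcp_pos: [0.4755, 0.1882, 0.0614]
eef_rot: [-179.1, 38.0, -104.7]
contact_force: [9.4, -2.8, 2.2]
time_s: 15.13
tcp_pos: [0.4744, 0.1884, 0.0621]
eef_rot: [-178.9, 38.0, -104.6]
contact_force: [13.2, -2.9, 4.9]
```

```bash
python3 -m creep '[[50,0.25,-0.02,0,0,0,0],[50,0.25,-0.02,0,0,0,0],[50,0,0,-0.04,0,0,0],[50,0,0,0,0,0,0]]'
python3 go.py .481 .1893 .06 38 75 180
```

```text
time_s: 15.47
tcp_pos: [0.4803, 0.1888, 0.0593]
eef_rot: [-179.8, 38.0, -104.9]
contact_force: [-0.7, -2.4, 10.2]
gripper_width: 0.0574
gripper_force: 24.4
t 15.4667 pos [0.48  0.189 0.059] shift [0.026 0.02  0.027] turn [0.001 0.169 0.008] w 0.057353792619272745 24.400840513408184 [-0.681 -2.4   10.157] q [  9.3  12.2 -26.1 -50.7 -46.5  10.2]
```

```bash
python3 -m creep '[[60,0,0,0.03,0,0,0],[62,0,0,0,0,0,0],[66,0,0,0,0,0,0],[74,0,0,0,0,0,0],[74,0,0,0,0,0,0],[74,0,0,0,0,0,0]]'
python3 go.py .481 .1893 .06 38 75 180
python3 ver.py v4_; python3 edge.py v4_ .478 .178 .008 | grep scene
python3 - <<'E'
from h import *
a=cv2.imread('pics/v4_scene.png'); cv2.imwrite('pics/v4c.png',cv2.resize(a[190:280,290:410],None,fx=6,fy=6,interpolation=cv2.INTER_CUBIC))
E
```

```text
time_s: 15.97
tcp_pos: [0.4796, 0.1885, 0.0594]
eef_rot: [-179.8, 38.0, -104.9]
contact_force: [-0.6, -0.2, -0.4]
gripper_width: 0.0734
gripper_force: 0.0
t 15.9667 pos [0.48  0.188 0.059] shift [0.054 0.034 0.025] turn [0.055 0.121 0.038] w 0.07340124771508512 0.0 [-0.564 -0.234 -0.354] q [  9.3  12.2 -26.1 -50.6 -46.4  10.1]
scene [334. 221. 356. 244.] 0.7
cup underside [ 0.2966  0.3739 -0.2158] res [ 4.4886 -2.8329 -0.8251  0.8243] expected [0.4766 0.1772 0.0113]
scene 209 obs (nan, nan) model [nan nan]
scene 212 obs (nan, nan) model [nan nan]
scene 215 obs (nan, nan) model [338.5 355.5]
scene 218 obs (nan, nan) model [337.5 357.8]
scene 221 obs (355, 356) model [337.2 357.8]
scene 224 obs (354, 355) model [337.  357.5]
scene 227 obs (nan, nan) model [336.5 357. ]
scene 230 obs (nan, nan) model [336.2 356.8]
scene 233 obs (343, 353) model [336.  356.2]
scene 236 obs (334, 352) model [335.8 356. ]
scene 239 obs (335, 351) model [335.5 355.5]
scene 242 obs (337, 350) model [336.5 355. ]
scene 245 obs (nan, nan) model [340.2 352.5]
scene 248 obs (nan, nan) model [nan nan]
```

```bash
python3 -m creep '[[74,-0.064,-0.238,0.315,0,0,0],[74,-0.064,-0.238,0.315,0,0,0],[74,-0.1,-0.357,0.473,0,0,0],[74,-0.1,-0.357,0.473,0,0,0],[74,-0.127,-0.476,0.63,0,0,0],[74,-0.127,-0.476,0.63,0,0,0],[74,-0.127,-0.476,0.63,0,0,0],[74,0,0,0,0,0,0]]'
python3 ver.py v5_; python3 edge.py v5_ .478 .178 .008
python3 go.py .42 .1 .28 0 75 180; date
```

```text
time_s: 16.83
tcp_pos: [0.4635, 0.1207, 0.1502]
eef_rot: [-179.3, 38.0, -104.7]
contact_force: [0.9, -0.2, 0.9]
gripper_width: 0.0735
gripper_force: 0.0
scene [334. 211. 356. 243.] 0.93
cup underside [0.4752 0.1793 0.0125] res [ 0.7952 -0.7416 -0.4413  0.4409] expected [0.4603 0.1094 0.1022]
scene 209 obs (nan, nan) model [nan nan]
scene 212 obs (342, 347) model [nan nan]
scene 215 obs (339, 355) model [338.5 355.5]
scene 218 obs (339, 357) model [337.5 357.8]
scene 221 obs (338, 356) model [337.2 357.8]
scene 224 obs (338, 355) model [337.  357.5]
scene 227 obs (337, 354) model [336.5 357. ]
scene 230 obs (336, 354) model [336.2 356.8]
scene 233 obs (335, 353) model [336.  356.2]
scene 236 obs (334, 352) model [335.8 356. ]
scene 239 obs (335, 351) model [335.5 355.5]
scene 242 obs (338, 350) model [336.5 355. ]
scene 245 obs (nan, nan) model [340.2 352.5]
scene 248 obs (nan, nan) model [nan nan]
top 212 obs (nan, nan) model [nan nan]
top 215 obs (nan, nan) model [189.2 193. ]
top 218 obs (nan, nan) model [183.  199.2]
top 221 obs (nan, nan) model [180.2 203.2]
top 224 obs (nan, nan) model [179.2 206.2]
top 227 obs (nan, nan) model [178.8 207.5]
top 230 obs (178, 183) model [179.  207.8]
top 233 obs (178, 190) model [180.2 207.2]
top 236 obs (180, 189) model [183.  205.8]
top 239 obs (185, 190) model [189.2 202.8]
top 242 obs (nan, nan) model [nan nan]
top 245 obs (nan, nan) model [nan nan]
t 17.0333 pos [0.462 0.123 0.146] shift [-1.681 -0.917  5.346] turn [-36.658  10.018   0.012] w 0.07389955481892858 0.0 [ 0.271 -0.435 -0.459] q [  2.6   3.5 -23.6 -43.6 -58.2   4.7]
Sun Nov 29 23:48:35 UTC 2026
```

```bash
python3 -m creep '[[74,-0.2,-0.5,0.8,0,0,0],[74,-0.3,-0.8,0.8,0,0,0],[74,-0.3,-1,0.6,0,0,0],[74,-0.3,-1,0.6,0,0,0],[74,-0.3,-1,0.5,0,0,0],[74,-0.3,-1,0.3,0,0,0],[74,-0.3,-1,0,0,0,0],[74,0,-0.5,0,0,0,0]]'
cat > f5.py <<'E'
from h import *
import sys
np.set_printoptions(precision=4,suppress=True)
C={};Mk={}
for n in("scene","top"):
    c=capture(n); save(c["frame"],sys.argv[1]+n+".png"); C[n]=c; u=proj(c,[.478,.178,.05])[0]
    for d in outline_of(c,"blue_cup"):
        b=d["bbox"]
        if b[0]<u[0]<b[2] and b[1]<u[1]<b[3]: Mk[n]=d["region"].astype(np.uint8); print(n,np.round(b),round(d["conf"],2)); break
def pts(p):
    t=np.linspace(0,2*np.pi,90); k=np.c_[.031*np.cos(t),.031*np.sin(t),0*t]; X=np.vstack([k,k+[0,0,.085]])
    return R.from_rotvec([p[3],p[4],0]).apply(X)+p[:3]
th=np.linspace(0,2*np.pi,24,endpoint=False); dirs=np.c_[np.cos(th),np.sin(th)]
S={}
for n,m in Mk.items():
    cn=max(cv2.findContours(m,cv2.RETR_EXTERNAL,cv2.CHAIN_APPROX_NONE)[0],key=len)[:,0].astype(float); S[n]=(cn@dirs.T).max(0)
def f(p):
    e=[(proj(C[n],pts(p))@dirs.T).max(0)-s for n,s in S.items()]; return np.concatenate(e+[[(p[2]-.010)/.004]])
o=least_squares(f,[.478,.178,.01,0,0],x_scale=[.01,.01,.01,.1,.1],diff_step=1e-4,loss='soft_l1')
p=o.x; ax=R.from_rotvec([p[3],p[4],0]).apply([0,0,1]); print("underside",p[:3],"axis",ax,"tilt",np.degrees(np.arccos(ax[2])),"cost",o.cost)
o2=least_squares(lambda q:f([q[0],q[1],.008,0,0]),[.478,.178],diff_step=1e-4,loss='soft_l1'); print("upright fit",o2.x,o2.cost)
dl=pts(p)[:90]; print("underside edge z range",dl[:,2].min(),dl[:,2].max())
for n in S: print(n,"res",(f(p)[:24] if n==list(S)[0] else f(p)[24:48]).round(1))
E
python3 f5.py v6_
```

```text
time_s: 17.7
tcp_pos: [0.4114, -0.0489, 0.2362]
eef_rot: [-179.8, 38.0, -105.0]
contact_force: [0.5, 0.2, -0.4]
gripper_width: 0.0742
gripper_force: 0.0
scene [334. 213. 354. 244.] 0.69
top [179. 216. 210. 243.] 0.78
underside [0.4722 0.1724 0.0093] axis [0.0317 0.0788 0.9964] tilt 4.871670591189333 cost 5.683795385767887
upright fit [0.4732 0.1762] 13.58574238398827
underside edge z range 0.006641088997762057 0.01190549983547694
scene res [0.9 0.1 0.7 0.8 0.5 0.6 1.4 0.5 0.  0.2 0.3 0.3 0.5 0.3 1.1 1.1 0.7 0.6
 0.4 0.1 0.1 0.5 0.7 0.8]
top res [-0.1 -0.4  0.   0.8  0.4  0.2 -0.1 -0.1 -0.1  0.2  0.1 -0.1  0.2 -0.5
 -0.5 -0.1  0.8  0.1 -0.1  0.3  0.1 -0.1 -0.2 -0.4]
```

Run:
```python
import cv2,numpy as np
a=cv2.imread('pics/v6_scene.png');b=cv2.imread('pics/v6_top.png')
cv2.imwrite('pics/v6c.png',np.hstack([cv2.resize(a[200:260,312:372],(400,400),interpolation=cv2.INTER_CUBIC),cv2.resize(b[200:260,165:225],(400,400),interpolation=cv2.INTER_CUBIC)]))
```

```text
(no output)
```

View pics/v6c.png

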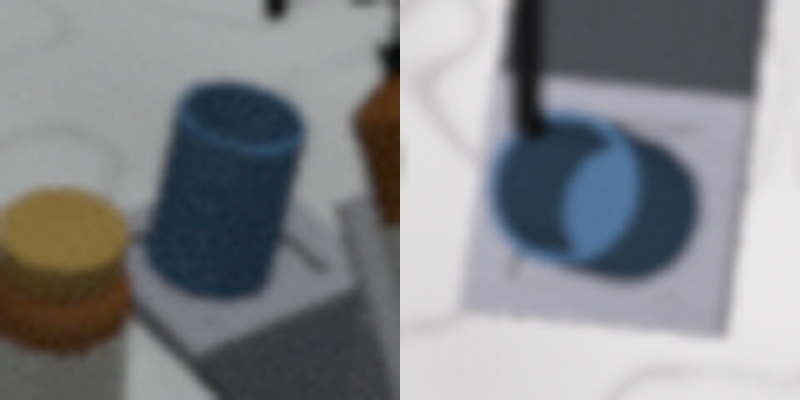

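The cup leans about 5° toward +y, with its -y base edge on the recess rim. I'll regrip it, lift it, straighten it and set it down again.

```bash
python3 -m creep '[[80,0.2,0.9,0,0,0,0],[80,0.25,1,0,0,0,0],[80,0.25,1,0,0,0,0],[80,0.25,1,0,0,0,0],[80,0.25,1,-0.2,0,0,0],[80,0.3,1,-0.4,0,0,0],[80,0.4,1,-0.5,0,0,0],[80,0,0,0,0,0,0]]' 35
sed -i 's/(.025,-.116),.033/(.0265,-.1185),.033/' clr.py
timeout 60 python3 - <<'E'
from clr import *
H=A('z',180)
for n,ti,t,w in(("back",37,(.4616,.1303,.138),.04),("grip",37,(.4772,.1884,.0579),.04),("lift",37,(.4772,.1884,.0689),.031),("turn",42,(.4803,.1903,.0689),.031),("down",42,(.4803,.1903,.0579),.037)):
    d=check(np.array(t),pose(ti,75)*H,w); k=sorted(d,key=d.get)[:3]; print(n,[(m,round(d[m]*1e3,1)) for m in k])
E
python3 go.py .4616 .1303 .138 37 75 180; ps -o lstart= -p 1; date
```

```text
time_s: 18.57
tcp_pos: [0.4587, 0.1303, 0.207]
eef_rot: [180.0, 38.1, -104.9]
contact_force: [-0.3, 0.8, -1.4]
gripper_width: 0.08
gripper_force: 0.0
back [('jar', np.float64(36.5)), ('spout', np.float64(44.3)), ('can', np.float64(46.7))]
grip [('spout', np.float64(7.6)), ('jar', np.float64(8.3)), ('can', np.float64(11.3))]
lift [('spout', np.float64(3.4)), ('can', np.float64(6.0)), ('jar', np.float64(15.7))]
turn [('spout', np.float64(6.5)), ('can', np.float64(8.0)), ('jar', np.float64(9.1))]
down [('jar', np.float64(6.6)), ('spout', np.float64(13.8)), ('can', np.float64(13.9))]
t 18.5667 pos [0.459 0.13  0.207] shift [ 0.117  0.002 -2.76 ] turn [-1.038  0.262 -0.154] w 0.08000846965943584 0.0 [-0.345  0.801 -1.4  ] q [  4.5  -1.3 -20.4 -40.7 -63.2  -2.9]
Sun Nov 29 23:24:18 2026
Sun Nov 29 23:50:28 UTC 2026
```

```bash
python3 -m creep '[[80,0.06,0,-0.7,-0.5,0.13,-0.08],[80,0.06,0,-0.7,-0.5,0.13,-0.08],[80,0,0,-0.7,0,0,0],[80,0,0,-0.66,0,0,0],[80,0.125,0.465,-0.639,0,0,0],[80,0.125,0.465,-0.639,0,0,0],[80,0,0,0,0,0,0]]'
python3 go.py .4772 .1884 .0579 37 75 180
```

```text
time_s: 19.15
tcp_pos: [0.4671, 0.1507, 0.105]
eef_rot: [179.9, 36.9, -105.2]
contact_force: [-0.2, 0.1, 0.5]
gripper_width: 0.0799
gripper_force: 0.0
t 19.15 pos [0.467 0.151 0.105] shift [ 0.406  1.51  -1.885] turn [ 0.05  -0.127  0.134] w 0.07985580604859237 0.0 [-0.177  0.137  0.541] q [  6.9   6.7 -25.6 -45.1 -51.9   4.9]
```

```bash
python3 -m creep '[[80,0.125,0.465,-0.639,0,0,0],[80,0.125,0.465,-0.639,0,0,0],[80,0.06,0.23,-0.32,0,0,0],[80,0,0,0,0,0,0]]'
python3 go.py .4772 .1884 .0579 37 75 180
```

```text
time_s: 19.48
tcp_pos: [0.4757, 0.1787, 0.0667]
eef_rot: [-180.0, 36.9, -105.1]
contact_force: [0.5, 0.2, -0.1]
gripper_width: 0.0801
gripper_force: 0.0
t 19.4833 pos [0.476 0.179 0.067] shift [ 0.06   0.389 -0.353] turn [0.085 0.005 0.114] w 0.08005992335963794 0.0 [ 0.453  0.158 -0.052] q [  9.6  10.8 -26.4 -48.4 -46.9   7.6]
```

Now the last part, then close. I'll make the grip firmer.

```bash
python3 -m creep '[[80,0.04,0.2,-0.18,0,0,0],[80,0.02,0.19,-0.17,0,0,0],[80,0,0,0,0,0,0],[50,0,0,0,0,0,0],[50,0,0,0,0,0,0],[50,0,0,0,0,0,0],[50,0,0,0,0,0,0],[50,0,0,0,0,0,0]]' 35
python3 go.py .4803 .1903 .0689 42 75 180
```

```text
time_s: 20.15
tcp_pos: [0.4784, 0.1874, 0.0595]
eef_rot: [-179.7, 37.0, -105.1]
contact_force: [-0.5, 1.0, 0.7]
gripper_width: 0.057
gripper_force: 33.2
t 20.15 pos [0.478 0.187 0.06 ] shift [0.075 0.115 0.374] turn [ 4.898 -1.111  0.223] w 0.05700707652308935 33.19382378831506 [-0.484  0.952  0.727] q [ 10.5  11.6 -26.5 -49.2 -45.5   8. ]
```

```bash
python3 -m creep '[[50,0,0,0.16,0,0,0],[50,0,0,0.12,0.8,-0.2,0],[50,0.02,0.04,0.05,1.4,-0.3,0],[50,0.03,0.04,0.03,1.4,-0.3,0.1],[50,0.02,0.03,0,1.3,-0.3,0.1],[50,0,0,0,0,0,0]]'
python3 go.py .4803 .1903 .0579 42 75 180
python3 ver.py v7_ | grep -v cup; python3 edge.py v7_ .477 .178 .019 | grep scene
```

```text
time_s: 20.65
tcp_pos: [0.48, 0.1896, 0.0678]
eef_rot: [179.9, 42.0, -105.1]
contact_force: [-0.6, -0.5, -1.3]
gripper_width: 0.057
gripper_force: 33.3
t 20.65 pos [0.48  0.19  0.068] shift [ 0.013  0.029 -0.398] turn [-0.068 -0.072  0.071] w 0.05704577970009814 33.2721558585763 [-0.594 -0.521 -1.304] q [  4.7  13.1 -25.4 -55.1 -50.3  16.6]
scene [336. 212. 357. 244.] 0.73
top [177. 218. 189. 236.] 0.47
scene 206 obs (nan, nan) model [nan nan]
scene 209 obs (nan, nan) model [nan nan]
scene 212 obs (nan, nan) model [338.5 355.5]
scene 215 obs (357, 357) model [337.5 358. ]
scene 218 obs (356, 357) model [337.2 357.8]
scene 221 obs (353, 356) model [337.  357.5]
scene 224 obs (354, 355) model [336.5 357. ]
scene 227 obs (353, 355) model [336.2 356.8]
scene 230 obs (344, 355) model [336.  356.2]
scene 233 obs (341, 354) model [335.8 356. ]
scene 236 obs (337, 354) model [335.5 355.5]
scene 239 obs (337, 353) model [336.2 355.2]
scene 242 obs (342, 349) model [340.2 352.5]
scene 245 obs (nan, nan) model [nan nan]
```

```bash
python3 -m creep '[[50,0.01,0.02,-0.1,0,0,0],[50,0,0,-0.1,0,0,0],[50,0,0,-0.1,0,0,0],[50,0,0,0,0,0,0]]'
python3 -m creep '[[50,0,0,-0.06,0,0,0],[50,0,0,0,0,0,0]]'
python3 -m creep '[[50,0,0,-0.05,0,0,0],[50,0,0,0,0,0,0]]'
```

```text
time_s: 21.18
tcp_pos: [0.4799, 0.1909, 0.0601]
eef_rot: [179.9, 42.0, -105.1]
contact_force: [0.4, -0.3, -0.7]
gripper_width: 0.0565
gripper_force: 33.3
time_s: 21.35
tcp_pos: [0.4802, 0.1908, 0.0589]
eef_rot: [179.9, 42.0, -105.0]
contact_force: [-0.3, -0.2, -0.9]
gripper_width: 0.0569
gripper_force: 33.3
time_s: 21.52
tcp_pos: [0.4805, 0.1909, 0.0586]
eef_rot: [180.0, 42.0, -105.0]
contact_force: [-1.4, -2.6, 5.7]
gripper_width: 0.0568
gripper_force: 33.7
```

```bash
python3 -m creep '[[60,0,0,0.02,0,0,0],[62,0,0,0,0,0,0],[66,0,0,0,0,0,0],[76,0,0,0,0,0,0],[76,0,0,0,0,0,0],[76,0,0,0,0,0,0]]'
python3 -m creep '[[76,-0.07,-0.258,0.3,0,0,0],[76,-0.07,-0.258,0.3,0,0,0],[76,-0.1,-0.388,0.446,0,0,0],[76,-0.1,-0.388,0.446,0,0,0],[76,-0.138,-0.517,0.594,0,0,0],[76,-0.138,-0.517,0.594,0,0,0],[76,-0.138,-0.517,0.594,0,0,0],[76,-0.2,-0.6,0.8,0,0,0]]'
python3 -m creep '[[0,-0.3,-0.9,0.8,0,0,0],[0,-0.3,-1,0.6,0,0,0],[0,-0.3,-1,0.6,0,0,0],[0,-0.3,-1,0.5,0,0,0],[0,-0.3,-1,0.3,0,0,0],[0,-0.3,-0.5,0,0,0,0]]'
python3 f5.py v8_
```

```text
time_s: 22.02
tcp_pos: [0.4803, 0.1907, 0.0584]
eef_rot: [180.0, 42.0, -105.0]
contact_force: [-1.1, 0.2, 0.4]
gripper_width: 0.0752
gripper_force: 0.0
time_s: 22.68
tcp_pos: [0.4556, 0.1035, 0.1612]
eef_rot: [179.9, 41.9, -105.1]
contact_force: [-0.0, 0.0, 0.7]
gripper_width: 0.0765
gripper_force: 0.0
time_s: 23.18
tcp_pos: [0.4112, -0.0337, 0.2326]
eef_rot: [-179.8, 41.8, -104.9]
contact_force: [0.6, -0.4, -0.2]
gripper_width: 0.0414
gripper_force: 0.0
scene [328. 149. 445. 306.] 0.58
top [181. 218. 210. 241.] 0.6
underside [0.4796 0.1776 0.0123] axis [-0.0635 -0.0498  0.9967] tilt 4.628429358022142 cost 1279.1293726029533
upright fit [0.477  0.1765] 1284.2080472034193
underside edge z range 0.009775334549252048 0.01477721407662843
scene res [-91.4 -81.3 -86.9 -86.2 -79.8 -73.4 -62.7 -50.4 -35.8 -18.   -6.1  -4.4
  -5.   -1.  -13.7 -25.2 -34.5 -43.7 -61.3 -73.9 -80.4 -89.9 -97.3 -97.8]
top res [ 0.2 -0.2 -0.1 -0.1 -0.1 -0.2  0.3  0.5  0.9  0.4  0.  -0.  -0.4 -0.3
  0.   1.   0.6 -0.1 -0.1 -0.   0.5  1.2  0.5  0.3]
```

```bash
sed -i 's/if b\[0\]<u\[0\]/if b[2]-b[0]<45 and b[0]<u[0]/' f5.py; python3 f5.py v9_; python3 edge.py v9_ .4772 .178 .008
```

```text
scene [337. 213. 357. 243.] 0.75
top [180. 216. 210. 241.] 0.82
underside [0.4776 0.1795 0.0096] axis [-0.0007 -0.0549  0.9985] tilt 3.150167620974787 cost 11.671139401986126
upright fit [0.4777 0.1776] 15.21229278320464
underside edge z range 0.007915210568600197 0.011321523246046163
scene res [-1.3  0.8  0.8  1.1  1.1  0.9  0.8  1.   1.   1.1  0.7  0.6  0.8  1.8
  1.6  1.3  1.   0.6  1.1  0.5  0.3  0.6 -0.1 -0.6]
top res [-0.3 -0.5 -0.2 -0.  -0.1  0.1  1.   0.5  0.5  0.5  0.2  0.1 -0.1  0.
  0.3  1.2  0.8  0.5  1.   0.4  0.5  0.2 -0.  -0.4]
scene 209 obs (nan, nan) model [nan nan]
scene 212 obs (nan, nan) model [nan nan]
scene 215 obs (340, 354) model [338.2 355.5]
scene 218 obs (338, 356) model [337.2 357.5]
scene 221 obs (338, 357) model [337.  357.5]
scene 224 obs (339, 356) model [336.5 357.2]
scene 227 obs (339, 355) model [336.2 356.8]
scene 230 obs (338, 355) model [336.  356.5]
scene 233 obs (337, 355) model [335.8 356. ]
scene 236 obs (337, 354) model [335.5 355.8]
scene 239 obs (337, 354) model [335.2 355.2]
scene 242 obs (339, 353) model [336.2 354.8]
scene 245 obs (344, 346) model [340.8 351.8]
scene 248 obs (nan, nan) model [nan nan]
top 212 obs (nan, nan) model [nan nan]
top 215 obs (188, 194) model [nan nan]
top 218 obs (187, 199) model [183.2 198.8]
top 221 obs (180, 202) model [180.5 203. ]
top 224 obs (179, 204) model [179.2 206. ]
top 227 obs (179, 205) model [178.8 207.5]
top 230 obs (179, 206) model [179.  207.8]
top 233 obs (181, 205) model [180.2 207.2]
top 236 obs (183, 204) model [182.5 206. ]
top 239 obs (190, 199) model [188.2 203.2]
top 242 obs (nan, nan) model [nan nan]
top 245 obs (nan, nan) model [nan nan]
```

```bash
timeout 100 python3 - <<'E'
from clr import *
c=np.array([.5577,.1707,.237]); z=pose(35,-5.2).apply([0,0,1]); print("z",z)
for n,t,ti,yw in(("down1",(.44,.0,.33),0,-5.2),("t1",(.46,.06,.33),20,-5.2),("t2",(.48,.12,.33),35,-5.2),("b80",c-.08*z,35,-5.2),("b40",c-.04*z,35,-5.2),("b0",c,35,-5.2),("press",c+.017*z,35,-5.2)):
    t=np.array(t); Rt=pose(ti,yw); d=check(t,Rt,0.0); k=sorted(d,key=d.get)[:3]; s=aik(t,Rt)[0]; print(n,t,[(m,round(d[m]*1e3,1)) for m in k],round(s[0],1),s[1].round(0))
E
python3 go.py .42 -.03 .30 0 75 180
```

```text
z [ 0.5712 -0.052  -0.8192]
down1 [0.44 0.   0.33] [('shelf', np.float64(90.6)), ('cap', np.float64(166.5)), ('spout', np.float64(195.9))] -45.6 [ 26.  -6. -13.   0. -83.  59.]
t1 [0.46 0.06 0.33] [('shelf', np.float64(82.0)), ('cap', np.float64(133.5)), ('spout', np.float64(161.1))] -26.5 [ 46. -18. -32.  18. -65.  33.]
t2 [0.48 0.12 0.33] [('shelf', np.float64(68.9)), ('cap', np.float64(99.4)), ('spout', np.float64(129.1))] -10.9 [ 61. -22. -47.  40. -56.   4.]
b80 [0.512  0.1749 0.3025] [('shelf', np.float64(45.6)), ('cap', np.float64(56.0)), ('spout', np.float64(86.1))] -11.1 [ 59. -14. -47.  44. -49.  -1.]
b40 [0.5349 0.1728 0.2698] [('cap', np.float64(16.0)), ('shelf', np.float64(36.0)), ('spout', np.float64(46.1))] -8.5 [ 54. -11. -50.  48. -42.  -3.]
b0 [0.5577 0.1707 0.237 ] [('cap', np.float64(-23.9)), ('spout', np.float64(6.1)), ('shelf', np.float64(18.0))] -5.7 [ 47.  -7. -53.  55. -34.  -7.]
press [0.5674 0.1698 0.2231] [('cap', np.float64(-23.9)), ('spout', np.float64(-1.3)), ('can', np.float64(4.6))] -4.6 [ 45.  -5. -54.  59. -31.  -9.]
t 23.5833 pos [ 0.411 -0.03   0.23 ] shift [ 0.344 -0.008  2.783] turn [-40.557  10.825  -0.024] w 0.009368134202376028 0.0 [ 0.365  0.552 -0.168] q [-22.5   2.4 -15.4 -42.1 -81.8  17.5]
```

```bash
python3 -m creep '[[0,0.06,0,0.6,-6.76,1.8,0],[0,0.06,0,0.6,-6.76,1.8,0],[0,0.06,0,0.6,-6.76,1.8,0],[0,0.06,0,0.6,-6.76,1.8,0],[0,0.06,0,0.6,-6.76,1.8,0],[0,0.06,0,0.6,-6.76,1.8,0],[0,0.1,0.1,0.2,0,0,7.1],[0,0.1,0.1,0,0,0,7.1]]' 10
python3 -m creep '[[0,0.1,0.1,0,0,0,7.1],[0,0.1,0.1,0,0,0,7.1],[0,0.1,0.1,0,0,0,7.1],[0,0.1,0.1,0,0,0,7.1],[0,0.1,0.1,0,0,0,7.1],[0,0.1,0.1,0,0,0,7.1],[0,0.1,0.1,0,0,0,7.1],[0,0.1,0.1,0,0,0,7.1]]'
python3 -m creep '[[0,0,0.2,0,0,0,7.1],[0,0,0.2,0,0,0,7.1],[0,0,0.2,0,0,0,7.1],[0,0,0.2,0,0,0,7.1],[0,0,0,0,0,0,0]]'
python3 go.py .48 .12 .33 35 -5.2 0
```

```text
time_s: 24.25
tcp_pos: [0.4258, -0.0219, 0.3254]
eef_rot: [-179.9, 0.4, -90.1]
contact_force: [-0.5, -0.7, -0.4]
gripper_width: 0.0002
gripper_force: 0.0
time_s: 24.92
tcp_pos: [0.4451, -0.0046, 0.3241]
eef_rot: [180.0, 0.4, -33.6]
contact_force: [-0.6, -0.5, -0.2]
gripper_width: 0.0004
gripper_force: 0.0
time_s: 25.33
tcp_pos: [0.445, 0.0158, 0.324]
eef_rot: [180.0, 0.4, -5.2]
contact_force: [0.1, -0.1, -0.1]
gripper_width: 0.0005
gripper_force: 0.0
t 25.3333 pos [0.445 0.016 0.324] shift [1.401 4.169 0.24 ] turn [ -3.198 -35.285  -0.004] w 0.0005216040736835575 0.0 [ 0.107 -0.097 -0.129] q [ 27.3  -5.2 -12.9  -0.2 -82.6  57.5]
```

```bash
python3 -m creep '[[0,0.18,0.52,0.03,-0.4,-4.41,0],[0,0.18,0.52,0.03,-0.4,-4.41,0],[0,0.18,0.52,0.03,-0.4,-4.41,0],[0,0.18,0.52,0.03,-0.4,-4.41,0],[0,0.18,0.52,0.03,-0.4,-4.41,0],[0,0.18,0.52,0.03,-0.4,-4.41,0],[0,0.18,0.52,0.03,-0.4,-4.41,0],[0,0.18,0.52,0.03,-0.4,-4.41,0]]'
python3 -m creep '[[0,0.3,0.5,-0.2,0,0,0],[0,0.3,0.5,-0.3,0,0,0],[0,0.3,0.5,-0.3,0,0,0],[0,0.3,0.5,-0.3,0,0,0],[0,0,0,0,0,0,0]]'
python3 go.py .512 .1749 .3025 35 -5.2 0
```

```text
time_s: 26.0
tcp_pos: [0.4807, 0.1202, 0.3309]
eef_rot: [-179.3, -35.3, -6.0]
contact_force: [1.0, -0.4, 0.7]
gripper_width: 0.0
gripper_force: 0.0
time_s: 26.42
tcp_pos: [0.5114, 0.1701, 0.3011]
eef_rot: [-179.7, -34.9, -5.8]
contact_force: [-0.0, -1.0, -0.8]
gripper_width: 0.0006
gripper_force: 0.0
t 26.4167 pos [0.511 0.17  0.301] shift [0.023 0.191 0.056] turn [-0.256 -0.029  0.46 ] w 0.0005627923790734444 0.0 [-0.032 -0.993 -0.834] q [ 59.3 -14.8 -47.8  43.1 -49.3  -1.7]
```

```bash
python3 -m creep '[[0,0.34,0.07,-0.43,0,0,0.4],[0,0.32,0.05,-0.46,0,0,0],[0,0.32,-0.02,-0.46,0,0,0],[0,0.32,-0.03,-0.46,0,0,0],[0,0.23,-0.02,-0.33,0,0,0],[0,0,0,0,0,0,0]]'
python3 go.py .5577 .1707 .237 35 -5.2 0
```

```text
time_s: 26.92
tcp_pos: [0.5492, 0.1687, 0.2474]
eef_rot: [-179.8, -34.9, -5.5]
contact_force: [0.0, -0.1, 0.2]
gripper_width: 0.0004
gripper_force: 0.0
t 26.9167 pos [0.549 0.169 0.247] shift [ 0.341  0.081 -0.415] turn [-0.206 -0.068  0.144] w 0.00038672516563935454 0.0 [ 0.02  -0.072  0.166] q [ 49.9  -8.9 -52.2  51.7 -36.7  -5.2]
```

```bash
python3 -m creep '[[0,0.114,0.02,-0.164,0,0,0],[0,0.114,0.02,-0.164,0,0,0],[0,0.114,0.01,-0.164,0,0,0],[0,0,0,0,0,0,0]]' | head -4
python3 -m creep '[[0,0.114,-0.01,-0.164,0,0,0],[0,0.114,-0.01,-0.164,0,0,0],[0,0,0,0,0,0,0]]' | head -4
python3 -m creep '[[0,0.08,-0.007,-0.115,0,0,0],[0,0,0,0,0,0,0]]'|head -4
python3 go.py .5577 .1707 .237 35 -5.2 0
```

```text
time_s: 27.25
tcp_pos: [0.558, 0.1712, 0.2364]
eef_rot: [-179.7, -35.0, -5.3]
contact_force: [-0.3, -0.3, 0.2]
time_s: 27.5
tcp_pos: [0.5637, 0.1704, 0.2278]
eef_rot: [-179.8, -35.0, -5.3]
contact_force: [-0.6, 0.2, 0.0]
time_s: 27.67
tcp_pos: [0.5657, 0.1702, 0.2253]
eef_rot: [-179.7, -35.0, -5.3]
contact_force: [0.5, -0.2, 0.2]
t 27.6667 pos [0.566 0.17  0.225] shift [-0.321  0.019  0.468] turn [-0.21  0.01 -0.04] w 0.0007161172660028644 0.0 [ 0.529 -0.202  0.161] q [ 45.4  -6.1 -54.   57.8 -31.4  -8.6]
```

Run:
```python
from h import *
np.set_printoptions(precision=3,suppress=True)
c=capture("scene"); save(c["frame"],"p1.png")
a=cv2.imread('pics/v9_scene.png'); b=cv2.imread('pics/p1.png')
t=a[190:204,348:362]; m=cv2.matchTemplate(b[180:220,335:380],t,cv2.TM_CCOEFF_NORMED); _,v,_,l=cv2.minMaxLoc(m); print("spout shift",l[0]+335-348,l[1]+180-190,v)
print("pred shift", proj(c,[.4885+.008,.177,.155-.0115])-proj(c,[.4885,.177,.155]))
print("tcp px",proj(c,r.get_state()["tcp_pos"]),"nominal cap",proj(c,[.5577,.1707,.237]))
for n in("cap_top","spout_tip"): print(n,[(np.round(d["bbox"]).tolist(),round(d["conf"],2)) for d in search_frame(c,n)][:3])
for nm,im in(("v9",a),("p1",b)):
    g=im.max(2)[180:215,345:400]; print(nm); print("\n".join("".join('#' if p<40 else('+' if p<70 else '.') for p in row) for row in g))
```

```text
spout shift 0 0 0.999247133731842
pred shift [[1.52  4.466]]
tcp px [[371.626 195.811]] nominal cap [[370.156 190.866]]
cap_top [([354.0, 193.0, 379.0, 205.0], 0.79)]
spout_tip [([248.0, 253.0, 282.0, 284.0], 0.74), ([329.0, 149.0, 450.0, 309.0], 0.65), ([353.0, 191.0, 376.0, 208.0], 0.5)]
v9
.......................................................
.......................................................
.......................................................
.......................................................
.......................................................
.......................................................
.......................................................
.......................................................
...................................++..................
..................................++++++...............
...................................+++++...............
.........................++++........++................
......................++####++........+................
....................+#########+........................
..................+###
[... 2416 characters left out ...]
................+...........
..................................++++.......++........
..................................+##+.....+..++.......
.................................+###++....+...........
..........................++++++######++..++..+........
.........................############++++++.++.........
........................+##########++.....++.+.........
.........................#######++..........++.........
.........................+###+++..........++.+.........
.........................+++..............+.+..........
..........................................+..+.........
.......................................................
.............................................+.........
```

```bash
for i in 1; do python3 -m creep '[[0,0.07,-0.006,-0.1,0,0,0],[0,0,0,0,0,0,0]]'|head -4; done
python3 -m creep '[[0,0.07,-0.006,-0.1,0,0,0],[0,0,0,0,0,0,0]]'|head -4
python3 -m creep '[[0,0.07,-0.006,-0.1,0,0,0],[0,0,0,0,0,0,0]]'|head -4
python3 go.py .5577 .1707 .237 35 -5.2 0
```

```text
time_s: 27.98
tcp_pos: [0.5674, 0.1704, 0.223]
eef_rot: [-179.7, -35.0, -5.3]
contact_force: [-0.6, -0.9, 0.2]
time_s: 28.15
tcp_pos: [0.5691, 0.1701, 0.2203]
eef_rot: [-179.7, -35.0, -5.3]
contact_force: [0.2, 0.6, -0.1]
time_s: 28.32
tcp_pos: [0.5709, 0.1699, 0.2178]
eef_rot: [-179.7, -35.0, -5.3]
contact_force: [0.5, -0.3, 0.0]
t 28.3167 pos [0.571 0.17  0.218] shift [-0.529  0.033  0.768] turn [-0.212  0.01  -0.052] w 0.0005092866795629684 0.0 [ 0.462 -0.302  0.009] q [ 43.7  -5.2 -54.6  60.3 -29.7  -9.9]
```

Run:
```python
from h import *
np.set_printoptions(precision=4,suppress=True)
top=cv2.imread('pics/top.png').max(2)[165:225,165:205]; w=cv2.imread('pics/w1.png').max(2)[0:125,225:310]
print("top 165,165");print("\n".join("".join('#' if p<35 else '.' for p in row) for row in top[:32]))
W=dict(K=np.array([[325.192,0,282.623],[0,325.192,208.961],[0,0,1]]),origin=np.array([.494342,.15367,.46491]),rotation=[162.842203,.0029,-85.7913])
print("wrist rows0..56");print("\n".join("".join('#' if p<35 else '.' for p in row[::2]) for row in w[:56:2]))
for nm,P in(("cap",(.5577,.1707,.237)),("spout",(.4886,.177,.153))): print(nm,"top",proj(CAL["top"],P),"scene",proj(CAL["scene"],P),"wrist",fproj(W,P))
# silhouettes of nominal top disc
a=np.radians(35); yw=np.radians(-5.2); t=np.linspace(0,2*np.pi,60); e1=np.array([np.cos(a),0,np.sin(a)]); e2=np.array([0,1,0.])
D=tw([.477,.178,yw],np.array([.081,0,.237])+.024*(np.cos(t)[:,None]*e1+np.sin(t)[:,None]*e2))
for nm,q in(("top",proj(CAL["top"],D)),("scene",proj(CAL["scene"],D)),("wrist",fproj(W,D))): print(nm,q.min(0),q.max(0))
```

```text
top 165,165
........................................
........................................
........................................
........................................
........................................
........................................
........................................
........................................
........................................
........................................
........................................
........................................
........................................
............#########.#.................
............##################..........
...........###################..........
..........####################..........
..........###################...........
..........###################...........
..........###################...........
..........###################...........
..........###################...........
..........##################............
..........##################............
...........################.............
............##############..............
.............#########
[... 1081 characters left out ...]
...##########################.........
........#########################..........
.........#######################...........
...........####################............
.............################..............
..............#############................
...............########....................
...............#######.....................
...............#######.....................
cap top [[182.1909 185.7596]] scene [[370.1947 190.8933]] wrist [[264.751   22.1526]]
spout top [[185.8333 219.8392]] scene [[351.2337 203.8279]] wrist [[257.6517 115.9443]]
top [171.9021 176.1202] [192.5239 195.2133]
scene [361.4897 188.2717] [378.9471 193.5251]
wrist [230.8653  -9.8804] [299.6048  52.2774]
```

Run:
```python
from h import *
np.set_printoptions(precision=1,suppress=True)
c=capture("scene"); save(c["frame"],"p2.png")
a=cv2.imread('pics/v9_scene.png').astype(int); b=cv2.imread('pics/p2.png').astype(int)
s=r.get_state(); Rc=R.from_euler('xyz',s["eef_rot"],degrees=True)
for k in(0,.019,.066,.1,.15): print(k,proj(c,s["tcp_pos"]-k*Rc.apply([0,0,1])))
d=np.abs(a-b).max(2)>28
print("\n".join(f"{130+2*i:3d} "+"".join('#' if p else '.' for p in row) for i,row in enumerate(d[130:216:2,320:420])))
```

```text
0 [[372.6 199. ]]
0.019 [[370.6 192.3]]
0.066 [[365.7 175.7]]
0.1 [[362.2 163.6]]
0.15 [[356.9 145.6]]
130 ..................####################...##############.............................................
132 ...................######################...###########.............................................
134 .....................########################...#######.............................................
136 ........................#######################.....####............................................
138 .........................###########################................................................
140 ..........................#############################...........#########.........................
142 ..........................#########################.###################.............................
144 ...........................##########################################....###........................
146 ...........................#############################################..#.........................
148 ............................####################
[... 2817 characters left out ...]
......................................................................
204 ....................................................................................................
206 ....................................................................................................
208 ....................................................................................................
210 ....................................................................................................
212 ....................................................................................................
214 ....................................................................................................
```

Run:
```python
from h import *
np.set_printoptions(precision=1,suppress=True)
c=capture("wrist"); save(c["frame"],"p3.png"); f=c["frame"].astype(int)
s=r.get_state(); Rc=R.from_euler('xyz',s["eef_rot"],degrees=True); t=s["tcp_pos"]
z=Rc.apply([0,0,1])
for k in(0,.019,.04,.066): print("tool -%.3f"%k,fproj(c,t-k*z))
ST=[.477,.178,np.radians(-5.2)]; P=lambda *q:fproj(c,tw(ST,[q]))
a=np.radians(35); n=np.array([-np.sin(a),0,np.cos(a)]); e=np.array([np.cos(a),0,np.sin(a)]); C0=np.array([.081,0,.237])
for k in(0,-.014): print("cap",k,P(*(C0+k*n)),"front",P(*(C0+k*n-.024*e)),"back",P(*(C0+k*n+.024*e)),"sides",P(*(C0+k*n+[0,.024,0])),P(*(C0+k*n-[0,.024,0])))
print("spout tip",P(.0116,0,.153),"recess",P(0,0,.016))
def ch(p):
    r_,g,b=p; m=max(p)
    if m<45: return '#'
    if b-r_>25: return 'b'
    if r_-b>35: return 'o'
    return '+' if m<100 else ('-' if m<150 else '.')
print("\n".join(f"{y:3d} "+"".join(ch(f[y,x]) for x in range(170,400,3)) for y in range(100,300,5)))
```

```text
tool -0.000 [[284.2 240.7]]
tool -0.019 [[284.4 253.3]]
tool -0.040 [[284.6 270.3]]
tool -0.066 [[284.9 297.1]]
cap 0 [[284.7 256.3]] front [[284.7 292.1]] back [[284.8 216.3]] sides [[242.7 256.1]] [[326.7 256. ]]
cap -0.014 [[284.7 246.4]] front [[284.6 280.6]] back [[284.7 208.7]] sides [[245.4 246.3]] [[323.9 246.2]]
spout tip [[284.4 357.1]] recess [[284.2 350.4]]
100 ........................................................................-----
105 ..............................................-...---......---..-.........---
110 .............................................................................
115 .............................................................................
120 ...........................................................-.-.......--------
125 .......................................-................--..........---------
130 .............................................................................
135 .............................................................................
140 -.....--............................................................
[... 1851 characters left out ...]
--+####+--------###-..----------------++++-.
260 #################################+-+####+-+#################################-
265 #################################+++####+-+##################################
270 #################################++######-+##################################
275 #################################+-+#####-+##################################
280 #################################o+######-o##################################
285 +++++++++++++++++++##############o+######+o################+####+++++++++++++
290 #++++++++++++++++++++++++++++++++o++++++++o+++++++++++++++++++++++++++++++#++
295 +##+++###+###+#+++##+####+###+##+o++++++++o++#####+##+####+++#+###++#####+###
```

```bash
for i in 1; do python3 -m creep '[[0,0.07,-0.006,-0.1,0,0,0],[0,0,0,0,0,0,0]]'|head -4; done
python3 -m creep '[[0,0.07,-0.006,-0.1,0,0,0],[0,0,0,0,0,0,0]]'|head -4
python3 -m creep '[[0,0.07,-0.006,-0.1,0,0,0],[0,0,0,0,0,0,0]]'|head -4
python3 go.py .5577 .1707 .237 35 -5.2 0; date
```

```text
time_s: 28.58
tcp_pos: [0.5727, 0.1699, 0.2154]
eef_rot: [-179.7, -35.0, -5.3]
contact_force: [0.0, -0.8, -1.4]
time_s: 28.75
tcp_pos: [0.5744, 0.1696, 0.2128]
eef_rot: [-179.7, -35.0, -5.3]
contact_force: [-0.0, -0.2, -1.1]
time_s: 28.92
tcp_pos: [0.5763, 0.1695, 0.2106]
eef_rot: [-179.7, -35.0, -5.3]
contact_force: [-0.9, -0.1, 0.9]
t 28.9167 pos [0.576 0.169 0.211] shift [-0.745  0.048  1.055] turn [-0.219  0.036 -0.054] w 0.00047336088260158853 0.06869911508147197 [-0.934 -0.137  0.895] q [ 41.9  -4.3 -55.1  63.1 -27.9 -11.5]
Sun Nov 29 23:55:32 UTC 2026
```

```bash
python3 -m creep '[[0,0.045,-0.004,-0.066,0,0,0],[0,0,0,0,0,0,0]]'|head -4
python3 -m creep '[[0,0.045,-0.004,-0.066,0,0,0],[0,0,0,0,0,0,0]]'|head -4
python3 -m creep '[[0,0.07,-0.006,-0.1,0,0,0],[0,0,0,0,0,0,0]]'|head -4
python3 go.py .5577 .1707 .237 35 -5.2 0
```

```text
time_s: 29.08
tcp_pos: [0.5774, 0.1694, 0.2092]
eef_rot: [-179.7, -35.0, -5.3]
contact_force: [-3.4, 0.2, 3.8]
time_s: 29.25
tcp_pos: [0.5785, 0.1693, 0.2077]
eef_rot: [-179.7, -35.0, -5.3]
contact_force: [-4.0, -0.1, 4.4]
time_s: 29.42
tcp_pos: [0.5803, 0.1692, 0.2053]
eef_rot: [-179.7, -35.0, -5.3]
contact_force: [-6.4, 0.3, 5.9]
t 29.4167 pos [0.58  0.169 0.205] shift [-0.903  0.062  1.27 ] turn [-0.234  0.062 -0.051] w 0.0003181487845186727 3.8281884498428553 [-6.433  0.296  5.949] q [ 40.4  -3.6 -55.5  65.5 -26.6 -12.9]
```

```bash
python3 -m creep '[[0,0.07,-0.006,-0.1,0,0,0],[0,0.07,-0.006,-0.1,0,0,0],[0,0,0,0,0,0,0]]'|head -4
python3 -m creep '[[0,0.07,-0.006,-0.1,0,0,0],[0,0,0,0,0,0,0]]'|head -4
python3 -m creep '[[0,0.06,-0.005,-0.085,0,0,0],[0,0,0,0,0,0,0]]'|head -4
python3 go.py .5577 .1707 .237 35 -5.2 0
```

```text
time_s: 29.67
tcp_pos: [0.5838, 0.1688, 0.2003]
eef_rot: [-179.7, -35.0, -5.3]
contact_force: [-9.3, 1.0, 6.7]
time_s: 29.83
tcp_pos: [0.5848, 0.1688, 0.1991]
eef_rot: [-179.7, -35.2, -5.3]
contact_force: [-27.5, -2.1, 20.9]
time_s: 30.0
tcp_pos: [0.5854, 0.1688, 0.1989]
eef_rot: [-179.6, -35.3, -5.2]
contact_force: [-64.9, -4.5, 46.7]
t 30.0 pos [0.585 0.169 0.199] shift [-1.107  0.075  1.522] turn [-0.328  0.356 -0.225] w 0.0006705427517831687 37.72610793588683 [-64.865  -4.485  46.697] q [ 37.8  -2.9 -56.4  70.  -24.4 -15.4]
```

```bash
python3 -m creep '[[0,-0.055,0.005,0.08,0,0,0],[0,0,0,0,0,0,0]]'|head -4
python3 - <<'E'
from h import *
c=capture("scene"); save(c["frame"],"p4.png")
a=cv2.imread('pics/v9_scene.png'); b=cv2.imread('pics/p4.png')
up=lambda i:cv2.resize(i,None,fx=4,fy=4,interpolation=cv2.INTER_CUBIC)
t=up(a[193:203,349:361]); m=cv2.matchTemplate(up(b[180:220,335:380]),t,cv2.TM_CCOEFF_NORMED); _,v,_,l=cv2.minMaxLoc(m); print("spout shift",l[0]/4+335-349,l[1]/4+180-193,v)
s=r.get_state(); print(s["time_s"],s["tcp_pos"],s["contact_force"])
E
```

```text
time_s: 30.17
tcp_pos: [0.5848, 0.1688, 0.1991]
eef_rot: [-179.6, -35.1, -5.3]
contact_force: [-25.9, -3.3, 19.7]
spout shift 1.25 4.75 0.9935046434402466
30.2167 [0.58487984 0.16877396 0.19907999] [-29.87472478  -3.44498698  22.22787957]
```

```bash
python3 -m creep '[[0,-0.114,0.01,0.164,0,0,0],[0,-0.23,0.02,0.33,0,0,0],[0,-0.23,0.02,0.33,0,0,0],[0,-0.343,0.031,0.49,0,0,0],[0,-0.343,0.031,0.49,0,0,0],[0,-0.343,0.031,0.49,0,0,0],[0,-0.343,0.031,0.49,0,0,0],[0,-0.343,0.031,0.49,0,0,0]]'
python3 -m creep '[[0,-0.4,0,0.4,0,0,0],[0,-0.4,-0.2,0.3,0,3,0],[0,-0.4,-0.5,0.2,0,3,0],[0,-0.2,-0.8,0,0,3,0],[0,-0.1,-0.8,0,0,3,0],[0,0,-0.8,0,0,3,0],[0,0,-0.8,0,0,0,0],[0,0,0,0,0,0,0]]'
python3 f5.py v10_ ; python3 edge.py v10_ .4772 .178 .008
python3 - <<'E'
from h import *
up=lambda i:cv2.resize(i,None,fx=4,fy=4,interpolation=cv2.INTER_CUBIC)
def sh(a,b,x0,y0,x1,y1,mg=8):
    t=up(a[y0:y1,x0:x1]); m=cv2.matchTemplate(up(b[y0-mg:y1+mg,x0-mg:x1+mg]),t,cv2.TM_CCOEFF_NORMED); _,v,_,l=cv2.minMaxLoc(m); return l[0]/4-mg,l[1]/4-mg,round(v,3)
a=cv2.imread('pics/v9_scene.png'); b=cv2.imread('pics/v10_scene.png'); s0=cv2.imread('pics/scene.png'); t0=cv2.imread('pics/top.png'); t1=cv2.imread('pics/v10_top.png')
print("spout",sh(a,b,349,193,361,203)); print("jar scene",sh(s0,b,306,226,332,268),"jar top",sh(t0,t1,222,208,254,238)); print("tin",sh(s0,b,250,304,306,366),sh(t0,t1,312,138,368,182))
print("bottle top",sh(t0,t1,124,206,166,236)); print("white",sh(s0,b,247,252,284,286),sh(t0,t1,296,198,328,242))
E
```

```text
time_s: 30.88
tcp_pos: [0.5276, 0.1739, 0.2794]
eef_rot: [-179.7, -35.0, -5.3]
contact_force: [-0.5, 0.6, 0.7]
gripper_width: 0.0004
gripper_force: 0.0
time_s: 31.55
tcp_pos: [0.4907, 0.0745, 0.3017]
eef_rot: [178.9, -20.0, -4.8]
contact_force: [-0.4, -0.2, -0.7]
gripper_width: 0.0004
gripper_force: 0.0
scene [336. 212. 354. 247.] 0.73
underside [0.4728 0.1862 0.0099] axis [ 0.1344 -0.2134  0.9677] tilt 14.60940268980741 cost 0.751690884135469
upright fit [0.4773 0.1788] 8.114699737965458
underside edge z range 0.0020514544323015013 0.017687106162408463
scene res [ 0.5 -0.3 -0.3  0.   0.1  0.   0.4 -0.2 -0.1  0.3 -0.3 -0.3  0.2  0.4
  0.1  0.2 -0.3 -0.4  0.2  0.1  0.1  0.2 -0.2 -0. ]
scene 209 obs (nan, nan) model [nan nan]
scene 212 obs (nan, nan) model [nan nan]
scene 215 obs (340, 353) model [338.2 355.5]
scene 218 obs (338, 356) model [337.2 357.5]
scene 221 obs (338, 357) model [337.  357.5]
scene 224 obs (339, 356) model [336.5 357.2]
scene 227 obs (339, 355) model [336.2 356.8]
scene 230 obs (338, 355) model [336.  356.5]
scene 233 obs (337, 355) model [335.8 356. ]
scene 236 
[... 198 characters left out ...]
el [nan nan]
top 212 obs (nan, nan) model [nan nan]
top 215 obs (nan, nan) model [nan nan]
top 218 obs (nan, nan) model [183.2 198.8]
top 221 obs (nan, nan) model [180.5 203. ]
top 224 obs (nan, nan) model [179.2 206. ]
top 227 obs (nan, nan) model [178.8 207.5]
top 230 obs (nan, nan) model [179.  207.8]
top 233 obs (nan, nan) model [180.2 207.2]
top 236 obs (nan, nan) model [182.5 206. ]
top 239 obs (nan, nan) model [188.2 203.2]
top 242 obs (nan, nan) model [nan nan]
top 245 obs (nan, nan) model [nan nan]
spout (0.0, 0.0, 0.999)
jar scene (0.0, 0.0, 0.999) jar top (7.75, -2.0, 0.615)
tin (0.0, 0.0, 0.998) (0.0, 0.0, 1.0)
bottle top (0.0, -0.5, 0.679)
white (0.0, 0.0, 0.999) (0.0, 0.0, 1.0)
```

Run:
```python
from h import *
np.set_printoptions(precision=1,suppress=True)
P=lambda p,ax:None
def hull(cam,p,rv):
    t=np.linspace(0,2*np.pi,90); k=np.c_[.031*np.cos(t),.031*np.sin(t),0*t]; X=R.from_rotvec(rv).apply(np.vstack([k,k+[0,0,.085]]))+p
    h=cv2.convexHull(proj(CAL[cam],X).astype(np.float32)); m=np.zeros((1680,2240),np.uint8); cv2.fillConvexPoly(m,np.round(h*4+2).astype(int),1); return m
def ext(row): w=np.nonzero(row)[0]; return (int(w.min()),int(w.max())+1) if len(w) else (0,0)
M=hull("top",[.4772,.178,.008],[0,0,0])
I={n:cv2.imread(f'pics/{n}_top.png').astype(int) for n in("v6","v9")}
for v in range(221,245,3):
    o=[]
    for n,im in I.items():
        f=im[v]; m=(f[:,0]-f[:,2]>22)|(f.max(1)<105); m[:172]=0; m[216:]=0; o.append((n,ext(m)))
    print(v,o,"upright model",np.array(ext(M[4*v+2]))/4)
t0=cv2.imread('pics/top.png'); 
up=lambda i:cv2.resize(i,None,fx=4,fy=4,interpolation=cv2.INTER_CUBIC)
m=cv2.matchTemplate(up(I["v9"].astype(np.uint8)[198:244,116:174]),up(t0[206:236,124:166]),cv2.TM_CCOEFF_NORMED); _,v,_,l=cv2.minMaxLoc(m); print("bottle",l[0]/4-8,l[1]/4-8,v)
```

```text
221 [('v6', (179, 203)), ('v9', (180, 203))] upright model [180.5 203.2]
224 [('v6', (178, 207)), ('v9', (179, 206))] upright model [179.2 206.2]
227 [('v6', (178, 209)), ('v9', (179, 207))] upright model [178.8 207.8]
230 [('v6', (178, 209)), ('v9', (179, 207))] upright model [179. 208.]
233 [('v6', (178, 209)), ('v9', (181, 207))] upright model [180.2 207.5]
236 [('v6', (180, 208)), ('v9', (183, 205))] upright model [182.5 206.2]
239 [('v6', (185, 205)), ('v9', (190, 201))] upright model [188.2 203.5]
242 [('v6', (0, 0)), ('v9', (0, 0))] upright model [0. 0.]
bottle 0.0 0.0 0.9987401962280273
```

```bash
python3 -c "
from h import *
print(r.get_state()['contact_force'], close_job())"
```

```text
the job is handed in; nothing more can be done
[-0.13668809  0.42364411 -1.04752179] None
```

The job is handed in: the blue cup stands upright in the recess, the pump cap went fully down and sprang back, and the white cup, bottle, jar and tin did not move; the cup first sat tilted on the rim and was set again before pumping, and the press peaked at about 80 N at the end stop, under the 120 N wrist limit.

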